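Turn sensor cells out of their rack onto the pick tray

ROBOT

A 6-joint arm with a two-finger parallel gripper is mounted at the origin on the work surface. World frame = base frame: x ahead of the robot, y to its left, z up, the work surface at z = 0. Lengths are in m, angles in rad, forces in N, time in s.
With the tool pointing down it reaches from about 0.35 to 0.85 m from the base axis. Payload 8.1 kg.
Tool frame: the origin (TCP) lies between the finger pads; the fingertips stand 25 mm ahead of it and the grasp point (between the pads) lies 6 mm ahead of it; z points along the fingers, y is the line along which they close (so a half turn about z gives the same grasp; the last joint's range is limited). The gripper opens to 93 mm and grips with 3 to 60 N. Pads are 15 mm wide; open, the fingers measure 128 mm over their backs; the gripper's body (75 mm by 188 mm) begins 65 mm behind the grasp point.
Start: joints at [1.069, 0.13, 1.488, -0, 1.523, -0.085], TCP at [0.243, 0.549, 0.244] pointing down, gripper open.
Joint ranges: [-2.96, 2.96], [-0.89, 2.26], [0.02, 2.5], [-1.34, 4.48], [0, 2.73], [-2.66, 2.66]. Speed limits (rad/s): [2.39, 2.39, 2.79, 3.14, 3.14, 3.14].

INTERFACE

Orientations are given as a rotation vector (axis times angle).
In Python, from workcell import robot, cams, workorder gives the robot as it stands. The module is installed in compiled form; this text tells all that it offers.
- The arm moves only by the tool carry_out, never from a script. Its argument "motion" is a list of rows, each a list of 7 numbers: the closure in counts, from 0 (fully open) to 255 (shut), then the shift along the tool's x, y, z in m, then the turn, a rotation vector about the tool's x, y, z in degrees. In form: [[claw, x, y, z, wx, wy, wz], ...]. A call has 1 to 8 rows; each row is the pose to reach, as a shift and turn from the pose commanded when the call began, along the tool's axes at that moment; what a row does not reach only later rows make up. A row lasts 1/10 s, in which the tool goes at most 50 mm and 8.59 degrees, less where a joint would pass 70% of its speed; a pose out of reach is approached as far as the arm can. A call with a gripper value outside its range is refused whole. The fingers move at their own pace and stop on an object; the grip force is fixed at half the most. Time passes only in rows, so rows that repeat a pose let the fingers close. It gives the time, the measured TCP pose, the force, the opening and the grip force at its end, in the units of the state.
- robot.sense(): the state, without advancing time (a new reading comes with each control period).
- cams.capture(name): name is "scene" or "side" or "wrist"; returns the picture (384x512x3 uint8, red, green, blue); there is no depth.
- cams.camera_model(name): a dict with "camera_matrix" (3x3 intrinsics, pixels), "dist" ([k1, k2, p1, p2, k3] as OpenCV has them; the pictures are not rectified), "T" (4x4, takes a point from camera to world coordinates). Camera axes: x right, y up, looking along -z (the intrinsics and any distortion apply to the point x, -y, -z); pixel columns grow to the right and rows downward; lengths in m; the calibration is good to about 2 mm. A picture is of the moment at which its call begins: read the wrist's pose just before it. camera_model takes no time and is no camera call; for the wrist camera it gives the pose at the moment of the call.
- workorder.close_job(): hands the job in; it is judged then, once.
The state is a dict: "time_s": time; "qpos": joint angles; "joint_velocities": joint speeds; "joint_efforts": joint torques, N m; "tcp_pos": TCP position; "orientation": TCP orientation; "contact_force": force on the tool from outside, world axes, zero at the start; "ft_torque": the same for the moment, N m; "grip_width": finger opening in m; "finger_force": force on a finger pad.
Only numpy, scipy, OpenCV 4.12 (cv2) and the standard library are available. Lean on these libraries where they do the work, as an engineer would, in place of code of your own. Each camera call takes 0.05 s, during which the arm holds its last target. There are 200 camera calls.

TASK

Lay the loose aluminium cover plate flat over the pockets of the white rack as it leans on the dark stand, then hold cover and rack together, turn both upside down and rest them, cover underneath, on the sloping bed of the grey walled tray with the cells still shut in. Lift the rack away so that all four cells stay in the tray, face down on the cover, and put the empty rack back on the stand, leaning flat on its bed, either way round. Do not touch the cells with the fingers or let any fall, and leave the other things on the bench where they are.

Things in the scene. Friction and masses are not known exactly. Their poses are not given: they have to be found in the camera images.
- cover_center (a point): Centre of the plain flat aluminium cover plate, 95 x 68 x 8 mm, about 100 g, both faces alike. Its x axis runs along the 95 mm length, y along the width, z through the thickness. At the start it stands upright (x down, y level) in the slot of a black holder, top edge 103 mm above the table; its upper part and side edges are free to grasp from above.
- cover: The same cover plate, same axes; this origin is the middle of one face, 4 mm from its centre.
- holder: Fixed low black block, 98 x 50 mm and 28 mm high, with a slot 11 mm wide across it (along its y axis) whose floor is 8 mm above the table; the cover stands loose in it. Origin on the table under its middle.
- rack_center (a point): Centre of the white plastic rack, a block 95 (x) x 62 (y) x 30 mm (z), about 200 g, leaning on the stand. z points out of the open pocket face, which lies 15 mm from the centre. x points down the slope to the lower end, which stands on the ledge; the solid back lies on the stand's bed. With the cover laid on it the two are 38 mm thick.
- rack: The same rack, same axes; this origin is the middle of its solid back. Four round pockets, 22 mm wide and 22 mm deep, lie at x = 2.5 and 29.5 mm, y = -14.5 and 14.5 mm; the cells in them end 2 mm below the face. The upper 38 mm of the block are solid.
- stand: Fixed dark steel stand, 90 mm wide on a base plate 130 x 90 mm, that carries the rack on a bed sloping at 45 degrees, high on the robot's left and low on its right. Origin on the table under its middle. It stands left or right of the holder, the tray on the other side.
- stand_bed: Stand's bed. Origin: inner corner of bed and ledge, mid width, 45 mm above the table. x points down the slope (45 degrees, roughly to the robot's right), y level, z square out of the bed (up and to the right). Bed face z = 0, from x = -42 mm to 0, 90 mm wide, no side walls. The ledge at x = 0 stands 48 mm out along z. Above the bed's high edge 53 mm of the rack overhang, free for fingers on both faces.
- tray: Fixed grey painted pick tray on a base plate 130 x 112 mm, with a bed sloping at 45 degrees as on the stand, low side walls and a ledge along the low edge that stops sliding cells. Origin on the table under its middle.
- tray_bed: Tray's bed. Origin: inner corner of bed and ledge, mid width, 45 mm above the table; axes as for the stand's bed (x down the slope, z out of the bed). Bed face z = 0, from x = -42 mm to 0; the ledge at x = 0 stands 45 mm out along z; side walls 30 mm high, x = -40 to 4 mm, leave 106 mm between them. Above the high edge a 95 mm part overhangs by 53 mm, free for fingers on both faces.
- cell0_center (a point): One of four identical plain steel sensor cells, smooth cylinders 20 mm in diameter and 20 mm tall, in the rack's pockets; this point is its centre. Its z axis points from the pin end to the face with a white disc: at the start out of the pocket. 
- cell0: The same cell; this origin is the middle of its pin end, 10 mm from the centre.
- cell1_center (a point): One of four identical plain steel sensor cells, smooth cylinders 20 mm in diameter and 20 mm tall, in the rack's pockets; this point is its centre. Its z axis points from the pin end to the face with a white disc: at the start out of the pocket. 
- cell1: The same cell; this origin is the middle of its pin end, 10 mm from the centre.
- cell2_center (a point): One of four identical plain steel sensor cells, smooth cylinders 20 mm in diameter and 20 mm tall, in the rack's pockets; this point is its centre. Its z axis points from the pin end to the face with a white disc: at the start out of the pocket. 
- cell2: The same cell; this origin is the middle of its pin end, 10 mm from the centre.
- cell3_center (a point): One of four identical plain steel sensor cells, smooth cylinders 20 mm in diameter and 20 mm tall, in the rack's pockets; this point is its centre. Its z axis points from the pin end to the face with a white disc: at the start out of the pocket. 
- cell3: The same cell; this origin is the middle of its pin end, 10 mm from the centre.
- meter: Yellow multimeter, 150 x 75 x 34 mm, lying flat; a bystander to leave alone. Origin at its underside or middle.
- jar: Small closed jar, 44 mm wide, 55 mm tall; a bystander to leave alone. Origin at its underside or middle.
- driver: Screwdriver, 160 mm long, lying; a bystander to leave alone. Origin at its underside or middle.
- adapter: Grey plug adapter, 55 x 32 x 16 mm; a bystander to leave alone. Origin at its underside or middle.
- mug: White mug, 80 mm wide, 90 mm tall; a bystander to leave alone. Origin at its underside or middle.
- pen: Blue pen, 140 mm long, 10 mm thick, lying; a bystander to leave alone. Origin at its underside or middle.
There are look-alikes about, which are no part of the job. Leave any yellow look-alike of the stand alone.

How it is judged:
On the way, in this order (a step that is already met when the one before it is completed fails the run):
1. the cover lies flat against the pocket face of the rack, covering the pockets (x of cover_center in the frame of rack between -0.015 and 0.015 m and y of cover_center in the frame of rack between -0.014 and 0.014 m and z of cover_center in the frame of rack between 0.028 and 0.04 m and angle between the z axis of cover and the z axis of rack, either way round below 0.12 rad), for 0.2 s.
2. rack and cover lie upside down on the tray's bed, the cover underneath and still flat against the rack, all four cells still in their pockets (all of step 1 and angle between rack's own z axis and vertical above 2 rad and x of rack_center in the frame of tray_bed between -0.09 and -0.025 m and y of rack_center in the frame of tray_bed between -0.035 and 0.035 m and z of rack_center in the frame of tray_bed between 0.01 and 0.04 m and z of cell0_center in the frame of rack between 0.008 and 0.028 m and distance between each of cell0_center, cell1_center, cell2_center, cell3_center and rack_center below 0.046 m and z of cell1_center in the frame of rack between 0.008 and 0.028 m and z of cell2_center in the frame of rack between 0.008 and 0.028 m and z of cell3_center in the frame of rack between 0.008 and 0.028 m and x of cover_center in the frame of tray_bed between -0.068 and -0.03 m and y of cover_center in the frame of tray_bed between -0.03 and 0.03 m and z of cover_center in the frame of tray_bed between -0.002 and 0.012 m and angle between the z axis of cover and the z axis of tray_bed, either way round below 0.15 rad), for 0.2 s.
3. the rack is lifted clear and all four cells stay in the tray (distance between rack_center and tray_bed above 0.13 m and x of cell0_center in the frame of tray_bed between -0.075 and 0.002 m and y of cell0_center in the frame of tray_bed between -0.055 and 0.055 m and z of cell0_center in the frame of tray_bed between 0.008 and 0.032 m and angle between each of cell0_center, cell1_center, cell2_center, cell3_center's own z axis and vertical above 1.9 rad and x of cell1_center in the frame of tray_bed between -0.075 and 0.002 m and y of cell1_center in the frame of tray_bed between -0.055 and 0.055 m and z of cell1_center in the frame of tray_bed between 0.008 and 0.032 m and x of cell2_center in the frame of tray_bed between -0.075 and 0.002 m and y of cell2_center in the frame of tray_bed between -0.055 and 0.055 m and z of cell2_center in the frame of tray_bed between 0.008 and 0.032 m and x of cell3_center in the frame of tray_bed between -0.075 and 0.002 m and y of cell3_center in the frame of tray_bed between -0.055 and 0.055 m and z of cell3_center in the frame of tray_bed between 0.008 and 0.032 m), for 0.2 s.
At the end, for the whole second after the job is handed in: All at rest: four cells in the tray, face down on the cover (within 26 degrees); cover flat on the tray bed and empty rack flat on the stand bed, either way round (each within 0.15 rad, centre 30 to 68 mm up from the ledge and within 30 mm of mid width) (x of cell0_center in the frame of tray_bed between -0.075 and 0.002 m and y of cell0_center in the frame of tray_bed between -0.055 and 0.055 m and z of cell0_center in the frame of tray_bed between 0.008 and 0.032 m and angle between each of cell0_center, cell1_center, cell2_center, cell3_center's own z axis and vertical above 1.9 rad and x of cell1_center in the frame of tray_bed between -0.075 and 0.002 m and y of cell1_center in the frame of tray_bed between -0.055 and 0.055 m and z of cell1_center in the frame of tray_bed between 0.008 and 0.032 m and x of cell2_center in the frame of tray_bed between -0.075 and 0.002 m and y of cell2_center in the frame of tray_bed between -0.055 and 0.055 m and z of cell2_center in the frame of tray_bed between 0.008 and 0.032 m and x of cell3_center in the frame of tray_bed between -0.075 and 0.002 m and y of cell3_center in the frame of tray_bed between -0.055 and 0.055 m and z of cell3_center in the frame of tray_bed between 0.008 and 0.032 m and x of cover_center in the frame of tray_bed between -0.068 and -0.03 m and y of cover_center in the frame of tray_bed between -0.03 and 0.03 m and z of cover_center in the frame of tray_bed between -0.002 and 0.012 m and angle between the z axis of cover and the z axis of tray_bed, either way round below 0.15 rad and x of rack_center in the frame of stand_bed between -0.068 and -0.03 m and y of rack_center in the frame of stand_bed between -0.03 and 0.03 m and z of rack_center in the frame of stand_bed between 0.008 and 0.022 m and angle between the z axis of rack and the z axis of stand_bed, either way round below 0.15 rad and linear speed of each of rack, cover, cell0, cell1, cell2, cell3 below 0.02 m/s); the robot touches nothing.
It fails at once if the fingers touch a cell (contact force between the fingers and cell0 above 1 N or contact force between the fingers and cell1 above 1 N or contact force between the fingers and cell2 above 1 N or contact force between the fingers and cell3 above 1 N).
It fails at once if a cell falls off (height (world z) of any of cell0_center, cell1_center, cell2_center, cell3_center below 0.035 m).
It fails at once if another thing on the bench is moved by more than 30 mm (distance of any of meter, jar, driver, adapter, mug, pen from where it was at the start of the episode above 0.03 m).
It also fails if it takes over 72 s, if anything falls off the work surface, if the arm or the gripper's body presses on something with over 40 N, if the wrist force passes 120 N, or if a joint passes its speed limit or range.

## Working session

There is one attempt and no reset: what is moved stays moved. The work goes in short steps, Python scripts to look and compute and a tool call to move; the robot and the scene stay as the last step left them, time stands still between calls to the robot, and variables do not carry over. Pictures are saved under pics/ and viewed, at most 10 in all, crops included, and the job is handed in when it is done.

Besides the shell and the picture viewer there is one more tool, called after "Request:" as name([rows], argument=value, ...), one row to a line, values as JSON. carry_out: Moves the arm, as the interface text tells. Its arguments: {"type":"object","properties":{"motion":{"type":"array"}},"required":["motion"]}

```bash
mkdir -p pics; python3 - <<'E'
from workcell import robot,cams,workorder
import cv2,numpy as np
s=robot.sense();print(s)
for n in("scene","side"):
    im=cams.capture(n);cv2.imwrite(f"pics/{n}0.png",im[:,:,::-1]);m=cams.camera_model(n);print(n,np.round(m["camera_matrix"],1).tolist(),m["dist"],np.round(m["T"],3).tolist())
E
```

```text
{'time_s': 0.0, 'qpos': array([ 1.06859559e+00,  1.31149699e-01,  1.48923392e+00,  2.98819176e-06,
        1.52297693e+00, -8.53523713e-02]), 'joint_velocities': array([ 0.0006285 ,  0.00022024,  0.00213835, -0.00026562, -0.00050705,
        0.00053258]), 'joint_efforts': array([ 1.03999020e-03, -5.59808135e+01, -4.91774869e+01,  7.68421311e-02,
        3.52886994e-02, -2.43086952e-04]), 'tcp_pos': array([0.24264053, 0.54820505, 0.24261915]), 'orientation': array([-6.49946934e-01, -3.07309813e+00,  2.65624746e-03]), 'contact_force': array([-0.62345838, -0.21391641, -0.35341468]), 'ft_torque': array([ 0.02236176, -0.03018015, -0.03094133]), 'finger_force': 0.0, 'grip_width': 0.09255795015821441}
scene [[379.6, 0.0, 257.5], [0.0, 379.6, 186.2], [0.0, 0.0, 1.0]] [-0.03923268  0.          0.          0.          0.        ] [[0.656, -0.444, 0.61, 1.297], [0.755, 0.387, -0.53, -0.66], [-0.0, 0.808, 0.589, 0.833], [0.0, 0.0, 0.0, 1.0]]
side [[373.5, 0.0, 246.9], [0.0, 373.5, 198.3], [0.0, 0.0, 1.0]] [-0.04290644  0.          0.          0.          0.        ] [[0.8, 0.315, -0.511, -0.077], [-0.6, 0.442, -0.667, -0.796], [0.016, 0.84, 0.543, 0.719], [0.0, 0.0, 0.0, 1.0]]
```

View pics/scene0.png

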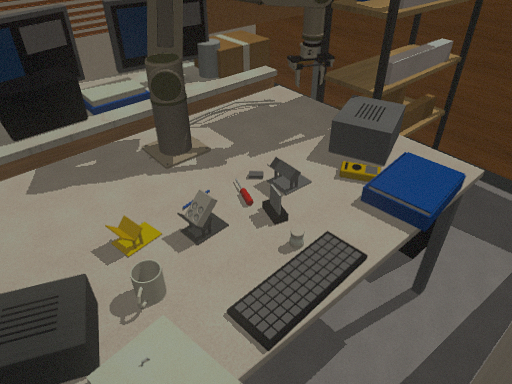

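View pics/side0.png

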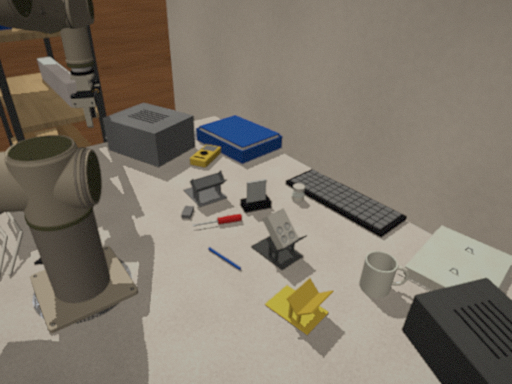

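Scene: stand with white rack at about (203,215), holder with cover (275,205), tray (287,175), yellow decoy (135,235). Side: stand (280,240), holder (257,197), tray (208,188).

```bash
cat > h.py <<'E'
import numpy as np,cv2
from scipy.spatial.transform import Rotation as R
from workcell import robot,cams,workorder
def ray(m,p):
    u=cv2.undistortPoints(np.array([[p]],float),m["camera_matrix"],np.array(m["dist"],float))[0,0]
    T=np.array(m["T"]);d=T[:3,:3]@[u[0],-u[1],-1.];return T[:3,3],d/np.linalg.norm(d)
def plane(m,p,z):
    o,d=ray(m,p);return o+d*(z-o[2])/d[2]
def tri(mps):
    A=np.zeros((3,3));b=np.zeros(3);L=[]
    for m,p in mps:
        o,d=ray(m,p);P=np.eye(3)-np.outer(d,d);A+=P;b+=P@o;L.append((o,P))
    x=np.linalg.solve(A,b);return x,[float(np.linalg.norm(P@(x-o))) for o,P in L]
def proj(m,X):
    T=np.array(m["T"]);c=T[:3,:3].T@(np.array(X,float)-T[:3,3]);q=np.array([c[0],-c[1],-c[2]])
    return cv2.projectPoints(q.reshape(1,1,3),np.zeros(3),np.zeros(3),m["camera_matrix"],np.array(m["dist"],float))[0].ravel()
E
python3 - <<'E'
from h import *
a=cams.camera_model("scene");b=cams.camera_model("side")
for n,p,q in(("stand",(204,222),(279,247)),("holder",(275,208),(257,200)),("tray",(287,178),(208,190))):
    print(n,tri([(a,p),(b,q)]),plane(a,p,.03),plane(b,q,.03))
i=cv2.imread("pics/scene0.png")[140:250,160:320];j=cv2.imread("pics/side0.png")[160:270,170:330]
cv2.imwrite("pics/z.png",np.vstack([cv2.resize(k[:73] if 0 else k,None,fx=2.7,fy=2.7,interpolation=2) for k in(i,j)]))
w=cams.camera_model("wrist");print(w,)
s=robot.sense();print(R.from_rotvec(s["orientation"]).as_matrix().round(3))
E
```

```text
stand (array([ 0.49903284, -0.19516162,  0.02486524]), [0.004796754756738645, 0.004796754756738687]) [ 0.5007594  -0.19266999  0.03      ] [ 0.49303696 -0.20580616  0.03      ]
holder (array([0.59608424, 0.02690004, 0.02731605]), [0.0008750799533325797, 0.0008750799533325525]) [0.5977746  0.02574603 0.03      ] [0.59298391 0.02237086 0.03      ]
tray (array([0.49657986, 0.18104225, 0.02584164]), [0.0014242584074768496, 0.0014242584074768874]) [0.4994426  0.17873588 0.03      ] [0.49240849 0.17276499 0.03      ]
{'camera_matrix': array([[307.25095203,   0.        , 262.62890645],
       [  0.        , 307.25095203, 193.84949895],
       [  0.        ,   0.        ,   1.        ]]), 'dist': array([-0.03527368,  0.        ,  0.        ,  0.        ,  0.        ]), 'T': array([[ 4.04410943e-01, -8.75443810e-01, -2.64669462e-01,
         1.68778733e-01],
       [ 9.14577022e-01,  3.86849485e-01,  1.17882767e-01,
         5.80838600e-01],
       [-8.12493646e-04, -2.89733689e-01,  9.57106958e-01,
         3.84288141e-01],
       [ 0.00000000e+00,  0.00000000e+00,  0.00000000e+00,
         1.00000000e+00]])}
[[-0.914  0.405 -0.001]
 [ 0.405  0.914 -0.001]
 [ 0.    -0.002 -1.   ]]
```

View pics/z.png

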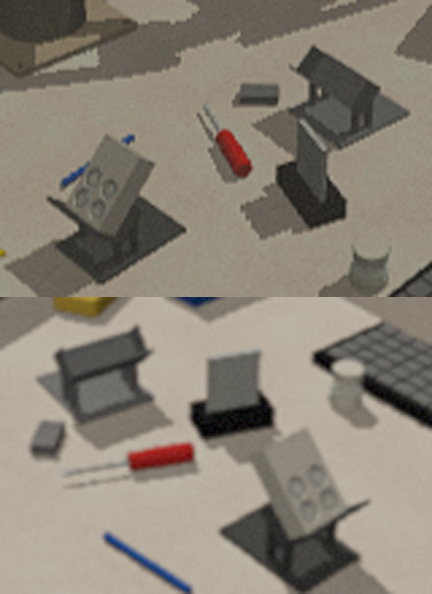

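Crop shows: upper half, cover edge-on in holder and stand/rack facing camera; lower half, rack with pockets low on the stand, tray roofed at upper left. Moving the wrist camera over for a close look.

Request:
carry_out([
  [0,-0.42,-0.36,-0.08,0,0,66],
  [0,-0.42,-0.36,-0.08,0,0,66],
  [0,-0.42,-0.36,-0.08,0,0,66],
  [0,-0.42,-0.36,-0.08,0,0,66],
  [0,-0.42,-0.36,-0.08,0,0,66],
  [0,-0.42,-0.36,-0.08,0,0,66],
  [0,-0.42,-0.36,-0.08,0,0,66],
  [0,-0.42,-0.36,-0.08,0,0,66],
])

```text
time_s: 0.9
tcp_pos: [0.4136, 0.1895, 0.301]
orientation: [-2.225, -2.217, 0.0]
contact_force: [0.8, 0.0, -0.6]
grip_width: 0.093
finger_force: 0.0
```

```bash
cat >> h.py <<'E'
def go(P,Rt):
    s=robot.sense();Rc=R.from_rotvec(s["orientation"]);d=Rc.inv().apply(np.array(P)-s["tcp_pos"]);r=(Rc.inv()*R.from_matrix(Rt)).as_rotvec(degrees=True)
    print("shift",d.round(4),"turn",r.round(2),"t",round(s["time_s"],2),"tcp",s["tcp_pos"].round(4),"F",s["contact_force"].round(1),"q",s["qpos"].round(2))
def frame(z,y):
    z=np.array(z,float)/np.linalg.norm(z);y=np.array(y,float);y=y-z*(y@z);y/=np.linalg.norm(y);return np.c_[np.cross(y,z),y,z]
E
python3 - <<'E'
from h import *
go([.47,.05,.33],frame([0,0,-1],[1,0,0]))
E
```

```text
shift [-0.1393  0.0569 -0.029 ] turn [-0.   -0.   -0.21] t 0.9 tcp [0.4136 0.1895 0.301 ] F [ 0.8  0.  -0.6] q [ 0.32 -0.29  1.78  0.    1.65  0.32]
```

```bash
python3 - <<'E'
from h import *
m=cams.camera_model("wrist");im=cams.capture("wrist");cv2.imwrite("pics/w1.png",im[:,:,::-1]);np.savez("w1.npz",K=m["camera_matrix"],d=m["dist"],T=m["T"])
E
```

Request:
carry_out([
  [0,-0.2,0.06,-0.02,0,0,0],
  [0,-0.2,0.06,-0.02,0,0,0],
  [0,-0.2,0.06,-0.02,0,0,0],
  [0,-0.2,0.06,-0.02,0,0,0],
  [0,-0.2,0.06,-0.02,0,0,0],
  [0,-0.2,0.06,-0.02,0,0,0],
])

```text
time_s: 1.55
tcp_pos: [0.4739, -0.0097, 0.3205]
orientation: [-2.222, -2.22, 0.001]
contact_force: [-0.5, 0.7, -0.2]
grip_width: 0.093
finger_force: 0.0
```

```bash
python3 - <<'E'
from h import *
m=cams.camera_model("wrist");im=cams.capture("wrist");cv2.imwrite("pics/w2.png",im[:,:,::-1]);np.savez("w2.npz",K=m["camera_matrix"],d=m["dist"],T=m["T"])
a=cv2.imread("pics/w1.png");b=cv2.imread("pics/w2.png")
cv2.imwrite("pics/w12.png",np.hstack([cv2.resize(k,(400,300),interpolation=cv2.INTER_AREA) for k in(a,b)]))
E
```

```text
(no output)
```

View pics/w12.png

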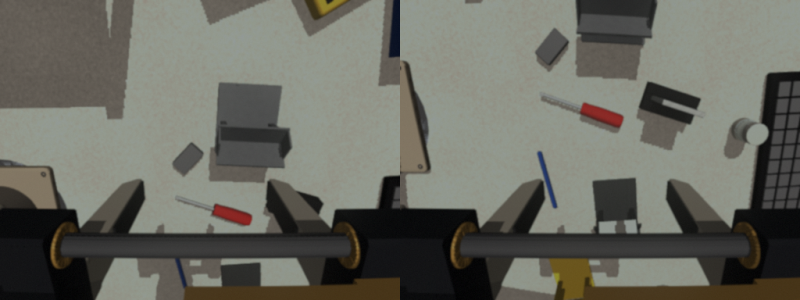

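w1 (half scale): tray at (252,140), base plate up (+y), ledge at the bottom; w2: holder (670,103) with cover running from (652,97) to (703,113), tray (615,20), stand hidden by the gripper at (615,200). Moving on to see the stand.

Request:
carry_out([
  [0,-0.28,0.0,-0.02,0,0,0],
  [0,-0.28,0.0,-0.02,0,0,0],
  [0,-0.28,0.0,-0.02,0,0,0],
  [0,-0.28,0.0,-0.02,0,0,0],
  [0,-0.28,0.0,-0.02,0,0,0],
  [0,-0.28,0.0,-0.02,0,0,0],
  [0,-0.28,0.0,-0.02,0,0,0],
])

```text
time_s: 2.3
tcp_pos: [0.4746, -0.2896, 0.3402]
orientation: [-2.22, -2.222, 0.001]
contact_force: [-0.3, 0.7, -1.3]
grip_width: 0.0929
finger_force: 0.0
```

```bash
python3 - <<'E'
from h import *
m=cams.camera_model("wrist");im=cams.capture("wrist");cv2.imwrite("pics/w3.png",im[:,:,::-1]);np.savez("w3.npz",K=m["camera_matrix"],d=m["dist"],T=m["T"])
def M(n):
    z=np.load(n);return dict(camera_matrix=z["K"],dist=z["d"],T=z["T"])
c=[]
for n,X,s in(("w1",(.497,.181,.05),85),("w2",(.596,.027,.05),60),("w3",(.5,-.195,.06),85)):
    u,v=proj(M(n+".npz"),X).astype(int);i=cv2.imread(f"pics/{n}.png");x0=max(u-s,0);y0=max(v-s,0)
    k=i[y0:y0+2*s,x0:x0+2*s];print(n,x0,y0,k.shape);f=390/(2*s);k=cv2.resize(k,None,fx=f,fy=f,interpolation=2);k=k[:390,:390]
    print(f);c.append(cv2.copyMakeBorder(k,0,390-k.shape[0],0,390-k.shape[1],0))
big=np.vstack([np.hstack(c[:2])]);cv2.imwrite("pics/c1.png",np.clip(big*1.6,0,255));cv2.imwrite("pics/c2.png",np.clip(c[2]*1.6,0,255))
E
```

```text
w1 241 87 (170, 170, 3)
2.2941176470588234
w2 294 75 (120, 120, 3)
3.25
w3 197 5 (170, 170, 3)
2.2941176470588234[ WARN:0@1.097] global loadsave.cpp:1063 imwrite_ Unsupported depth image for selected encoder is fallbacked to CV_8U.
```

View pics/c1.png

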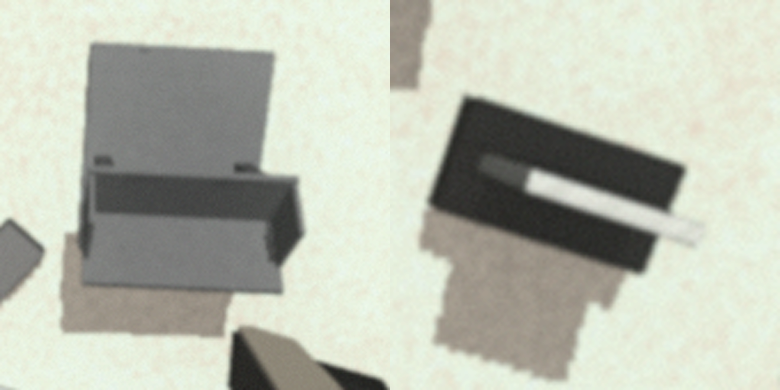

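View pics/c2.png

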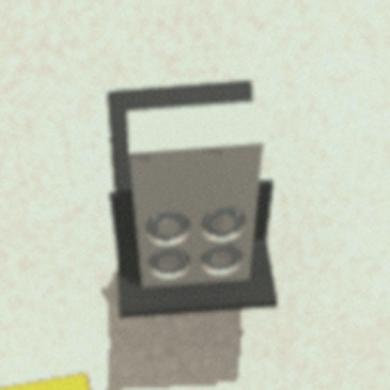

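c1: tray bed top edge from crop (92,172) to (298,178), inner corner (95,213)-(268,220), base plate top corners (90,43),(274,52); cover top strip from (135,180) to (313,236) in its own crop. c2: rack face corners (130,155),(263,145),(254,280),(140,287).

```bash
cat >> h.py <<'E'
def M(n):
    z=np.load(n);return dict(camera_matrix=z["K"],dist=z["d"],T=z["T"])
E
python3 - <<'E'
from h import *
def pt(n,o,f,c,z): return plane(M(n+".npz"),(o[0]+c[0]/f,o[1]+c[1]/f),z)
def pr(t,l):
    l=np.array(l);print(t,l.round(4).tolist())
    d=l[1]-l[0];print("   len",np.linalg.norm(d).round(4),"ang",np.degrees(np.arctan2(d[1],d[0])).round(2),"mid",l[:2].mean(0).round(4))
f=390/170
T=lambda c,z:pt("w1",(241,87),f,c,z)
pr("tray top",[T((92,172),.075),T((298,178),.075)])
pr("tray corner",[T((95,213),.045),T((268,220),.045)])
pr("tray base",[T((90,43),.006),T((274,52),.006)])
pr("tray ledge tip",[T((82,287),.077),T((282,293),.077)])
S=lambda c,z:pt("w3",(197,5),f,c,z)
pr("rack up",[S((130,155),.1334),S((263,145),.1334)])
pr("rack low",[S((140,287),.0662),S((254,280),.0662)])
pr("rack back up",[S((127,107),.112),S((252,97),.112)])
pr("stand base",[S((108,92),.006),S((251,82),.006)])
pr("stand ledge",[S((121,315),.079),S((275,303),.079)])
C=lambda c,z:pt("w2",(294,75),3.25,c,z)
pr("cover",[C((136,180),.103),C((313,238),.103)])
pr("holder top",[C((77,96),.028),C((295,167),.028)])
pr("holder L",[C((77,96),.028),C((40,205),.028)])
pr("holder bot",[C((40,205),.028),C((253,272),.028)])
E
```

```text
tray top [[0.4363, 0.1994, 0.075], [0.546, 0.1959, 0.075]]
   len 0.1098 ang -1.79 mid [0.4912 0.1977 0.075 ]
tray corner [[0.4402, 0.1695, 0.045], [0.5416, 0.165, 0.045]]
   len 0.1015 ang -2.54 mid [0.4909 0.1672 0.045 ]
tray base [[0.4383, 0.2643, 0.006], [0.5491, 0.2591, 0.006]]
   len 0.1109 ang -2.67 mid [0.4937 0.2617 0.006 ]
tray ledge tip [[0.4316, 0.1355, 0.077], [0.5428, 0.1315, 0.077]]
   len 0.1113 ang -2.08 mid [0.4872 0.1335 0.077 ]
rack up [[0.4649, -0.1795, 0.1334], [0.5264, -0.175, 0.1334]]
   len 0.0617 ang 4.23 mid [ 0.4957 -0.1772  0.1334]
rack low [[0.4684, -0.2458, 0.0662], [0.5345, -0.2417, 0.0662]]
   len 0.0662 ang 3.59 mid [ 0.5014 -0.2437  0.0662]
rack back up [[0.463, -0.1557, 0.112], [0.5234, -0.1511, 0.112]]
   len 0.0606 ang 4.42 mid [ 0.4932 -0.1534  0.112 ]
stand base [[0.448, -0.1317, 0.006], [0.5365, -0.1258, 0.006]]
   len 0.0887 ang 3.85 mid [ 0.4923 -0.1287  0.006 ]
stand ledge [[0.4578, -0.2604, 0.079], [0.5451, -0.2534, 0.079]]
   len 0.0876 ang 4.55 mid [ 0.5014 -0.2569  0.079 ]
cover [[0.5584, 0.0389, 0.103], [0.6242, 0.0185, 0.103]]
   len 0.0689 ang -17.25 mid [0.5913 0.0287 0.103 ]
holder top [[0.549, 0.067, 0.028], [0.6443, 0.0381, 0.028]]
   len 0.0995 ang -16.88 mid [0.5966 0.0525 0.028 ]
holder L [[0.549, 0.067, 0.028], [0.5352, 0.0216, 0.028]]
   len 0.0474 ang -106.91 mid [0.5421 0.0443 0.028 ]
holder bot [[0.5352, 0.0216, 0.028], [0.6305, -0.0075, 0.028]]
   len 0.0996 ang -16.96 mid [0.5829 0.007  0.028 ]
```

Request:
carry_out([
  [0,0.318,0.117,0.14,0,0,17.25],
  [0,0.318,0.117,0.14,0,0,17.25],
  [0,0.318,0.117,0.14,0,0,17.25],
  [0,0.318,0.117,0.14,0,0,17.25],
  [0,0.318,0.117,0.14,0,0,17.25],
  [0,0.318,0.117,0.14,0,0,17.25],
  [0,0.318,0.117,0.14,0,0,17.25],
  [0,0.318,0.117,0.14,0,0,17.25],
])

```text
time_s: 3.15
tcp_pos: [0.5892, 0.037, 0.1986]
orientation: [-2.519, -1.872, 0.002]
contact_force: [-0.8, -0.3, 0.2]
grip_width: 0.0933
finger_force: 0.0
```

```bash
cat >> h.py <<'E'
c,s_=np.cos,np.sin
def bed(o,yaw):
    a=np.radians(yaw);h=np.array([s_(a),-c(a),0]);k=2**-.5
    x=h*k-[0,0,k];z=h*k+[0,0,k];y=np.cross(z,x);return np.array(o),np.c_[x,y,z]
ST=bed([.4992,-.2227,.045],4.2);TR=bed([.4903,.1675,.045],-2.4)
def at(B,p): return B[0]+B[1]@np.array(p)
E
python3 - <<'E'
from h import *
a=np.radians(-17.25)
go([.5913,.0287,.072],frame([0,0,-1],[c(a),s_(a),0]))
im=cams.capture("wrist");cv2.imwrite("pics/w4.png",im[:,:,::-1])
m=cams.camera_model("wrist")
for sx in(-.034,.034):print(proj(m,[.5913+sx*c(a),.0287+sx*s_(a),.103]))
E
```

```text
shift [-0.0075  0.0048  0.1266] turn [-0.2  -0.05  0.47] t 3.15 tcp [0.5892 0.037  0.1986] F [-0.8 -0.3  0.2] q [-0.03  0.13  1.57  0.    1.44  0.27]
[227.38488407 214.58680725]
[310.27970773 215.4321615 ]
```

View pics/w4.png

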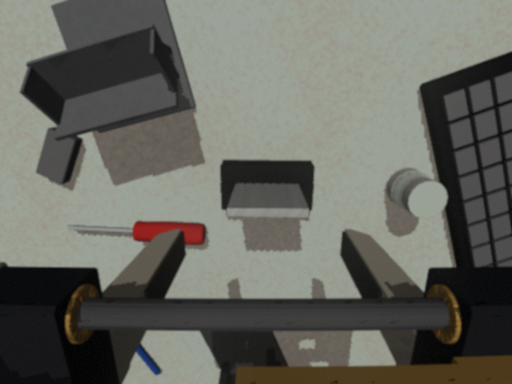

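Cover top strip spans (226..309, 207..219), within 2 px of the prediction; fingers straddle it.

```bash
python3 - <<'E'
from h import *
a=np.radians(-17.25)
go([.5913,.0287,.072],frame([0,0,-1],[c(a),s_(a),0]))
E
```

```text
shift [-0.0089  0.0054  0.1256] turn [-0.27 -0.09  0.52] t 3.2 tcp [0.5892 0.0384 0.1976] F [-0.6  2.1 -1.7] q [-0.02  0.13  1.57  0.    1.44  0.27]
```

Request:
carry_out([
  [0,-0.0075,0.0052,0.05,0,0,0.4],
  [0,-0.0075,0.0052,0.09,0,0,0.4],
  [0,-0.0075,0.0052,0.11,0,0,0.4],
  [0,-0.0075,0.0052,0.126,0,0,0.4],
  [0,-0.0075,0.0052,0.126,0,0,0.4],
  [255,-0.0075,0.0052,0.126,0,0,0.4],
  [255,-0.0075,0.0052,0.126,0,0,0.4],
  [255,-0.0075,0.0052,0.126,0,0,0.4],
])

```text
time_s: 4.0
tcp_pos: [0.5947, 0.0211, 0.0768]
orientation: [2.533, 1.856, 0.003]
contact_force: [-0.8, -0.1, 1.6]
grip_width: 0.0736
finger_force: 0.5
```

```bash
python3 - <<'E'
from h import *
s=robot.sense();print(s["tcp_pos"],s["grip_width"],s["finger_force"],s["contact_force"])
a=np.radians(-17.25)
go([.5913,.0287,.072],frame([0,0,-1],[c(a),s_(a),0]))
E
```

```text
[0.59466409 0.02113855 0.07681572] 0.07355760937209753 0.4667236190289259 [-0.848254   -0.10259679  1.60534817]
shift [ 0.0062 -0.0055  0.0048] turn [ 0.15 -0.05 -0.28] t 4.0 tcp [0.5947 0.0211 0.0768] F [-0.8 -0.1  1.6] q [-0.05  0.25  1.66  0.    1.22  0.26]
```

Request:
carry_out([
  [0,0,0,0,0,0,0],
  [0,0,0,0,0,0,0],
  [0,0.007,-0.005,0.002,0,0,-0.4],
  [0,0.007,-0.005,0.002,0,0,-0.4],
  [0,0.007,-0.005,0.002,0,0,-0.4],
  [0,0.007,-0.005,0.002,0,0,-0.4],
])

```text
time_s: 4.6
tcp_pos: [0.5908, 0.0293, 0.0728]
orientation: [-2.527, -1.866, 0.0]
contact_force: [-0.5, -0.0, -0.3]
grip_width: 0.0931
finger_force: 0.0
```

```bash
python3 - <<'E'
from h import *
a=np.radians(-17.25)
go([.5913,.0287,.072],frame([0,0,-1],[c(a),s_(a),0]))
im=cams.capture("wrist");cv2.imwrite("pics/w5.png",im[:,:,::-1])
E
```

```text
shift [-0.0004  0.0007  0.0008] turn [-0.01  0.01  0.13] t 4.6 tcp [0.5908 0.0293 0.0728] F [-0.5 -0.  -0.3] q [-0.04  0.25  1.67 -0.    1.22  0.26]
```

View pics/w5.png

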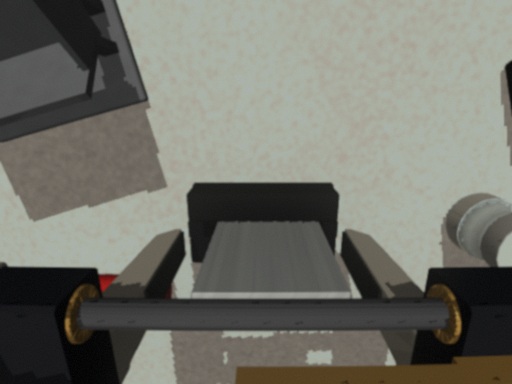

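Fingers straddle the plate's side edges symmetrically. Grip and lift.

Request:
carry_out([
  [255,0,0,0,0,0,0],
  [255,0,0,0,0,0,0],
  [255,0,0,0,0,0,0],
  [255,0,0,0,0,0,0],
  [255,0,0,-0.03,0,0,0],
  [255,0,0,-0.08,0,0,0],
  [255,0,0,-0.12,0,0,0],
  [255,0,0,-0.12,0,0,0],
])

```text
time_s: 5.45
tcp_pos: [0.5947, 0.0291, 0.2007]
orientation: [2.522, 1.861, 0.014]
contact_force: [0.8, -0.1, -1.3]
grip_width: 0.0677
finger_force: 30.0
```

```bash
cat >> h.py <<'E'
def setc(P,Rt): np.savez("cmd.npz",P=P,R=Rt)
def upd(v):
    z=np.load("cmd.npz");setc(z["P"]+z["R"]@np.array(v[:3]),z["R"]@R.from_rotvec(v[3:],degrees=True).as_matrix())
def nxt(*Ts):
    z=np.load("cmd.npz");s=robot.sense()
    print("t",round(s["time_s"],2),"err",np.round(s["tcp_pos"]-z["P"],4),"rot",np.linalg.norm((R.from_matrix(z["R"]).inv()*R.from_rotvec(s["orientation"])).as_rotvec(degrees=True)).round(2),"F",s["contact_force"].round(1),"g",round(s["grip_width"],4),round(s["finger_force"],1),"q",s["qpos"].round(2))
    for P,Rt in Ts:
        d=z["R"].T@(P-z["P"]);r=R.from_matrix(z["R"].T@Rt).as_rotvec(degrees=True)
        print("  row",d.round(4).tolist(),r.round(2).tolist(),"dist",np.linalg.norm(d).round(3),np.linalg.norm(r).round(1))
E
python3 - <<'E'
from h import *
a=np.radians(-17.25);setc(np.array([.5910,.0289,.1921]),frame([0,0,-1],[c(a),s_(a),0]))
F=frame(ST[1][:,0],ST[1][:,1])
nxt(*[(at(ST,[-.066,0,z]),F) for z in(.10,.045,.035)])
E
```

```text
t 5.45 err [0.0037 0.0002 0.0086] rot 0.68 F [ 0.8 -0.1 -1.3] g 0.0677 30.0 q [-0.04  0.13  1.57  0.    1.43  0.26]
  row [-0.2899, -0.0043, 0.0297] [-8.42, -44.46, -20.33] dist 0.291 49.6
  row [-0.2537, -0.0185, 0.0686] [-8.42, -44.46, -20.33] dist 0.263 49.6
  row [-0.2471, -0.0211, 0.0757] [-8.42, -44.46, -20.33] dist 0.259 49.6
```

Request:
carry_out([
  [255,-0.04,0,-0.01,0,0,0],
  [255,-0.08,-0.002,-0.01,0,-5,-2],
  [255,-0.2899,-0.0043,0.0297,-8.42,-44.46,-20.33],
  [255,-0.2899,-0.0043,0.0297,-8.42,-44.46,-20.33],
  [255,-0.2899,-0.0043,0.0297,-8.42,-44.46,-20.33],
  [255,-0.2899,-0.0043,0.0297,-8.42,-44.46,-20.33],
  [255,-0.2899,-0.0043,0.0297,-8.42,-44.46,-20.33],
  [255,-0.2899,-0.0043,0.0297,-8.42,-44.46,-20.33],
])

```text
time_s: 6.25
tcp_pos: [0.4983, -0.2463, 0.1596]
orientation: [1.681, 1.82, -0.704]
contact_force: [-2.0, 0.8, -0.3]
grip_width: 0.0671
finger_force: 29.9
```

Request:
carry_out([
  [255,0,0,0,0,0,0],
  [255,0,0,0,0,0,0],
  [255,0,0,0,0,0,0],
])

```text
time_s: 6.55
tcp_pos: [0.5026, -0.2464, 0.1644]
orientation: [1.686, 1.815, -0.694]
contact_force: [0.9, 0.4, -0.3]
grip_width: 0.0672
finger_force: 29.9
```

```bash
python3 - <<'E'
from h import *
upd([-0.2899, -0.0043, 0.0297, -8.42, -44.46, -20.33])
F=frame(ST[1][:,0],ST[1][:,1])
nxt(*[(at(ST,[-.066,0,z]),F) for z in(.10,.045,.035)])
m=[cams.camera_model(n) for n in("scene","side")]
i=[cams.capture(n)[:,:,::-1] for n in("scene","side")]
cr=[]
for mm,k in zip(m,i):
    u,v=proj(mm,at(ST,[-.05,0,.04])).astype(int);k=k[v-55:v+45,u-60:u+60];cr.append(cv2.resize(k,None,fx=3.2,fy=3.2,interpolation=2))
cv2.imwrite("pics/p6.png",np.hstack(cr))
E
```

```text
t 6.55 err [0.0017 0.0003 0.002 ] rot 0.19 F [ 0.9  0.4 -0.3] g 0.0672 29.9 q [-0.1  -0.01  1.98 -0.86  1.17  0.18]
  row [0.0, 0.0, 0.0] [-0.0, -0.0, -0.0] dist 0.0 0.0
  row [0.055, 0.0, 0.0] [-0.0, -0.0, -0.0] dist 0.055 0.0
  row [0.065, 0.0, 0.0] [-0.0, -0.0, -0.0] dist 0.065 0.0
```

View pics/p6.png

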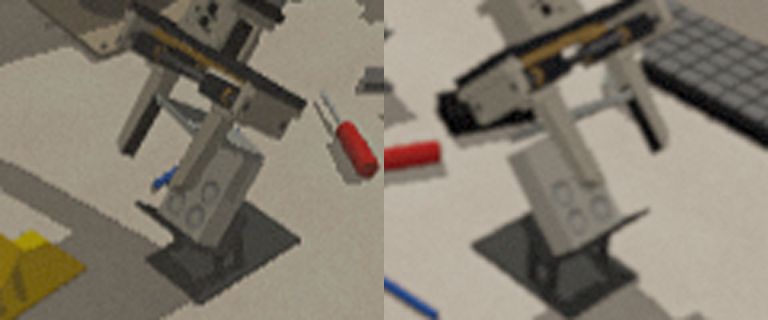

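p6 shows both views of the gripper over the rack; the cover appears as a thin bar across the fingers ((160,100)-(262,153) left, (510,130)-(635,95) right): it has pivoted in the pads. I'll measure the swing angle numerically in the wrist view.

```bash
python3 - <<'E'
from h import *
m=cams.camera_model("wrist");im=cams.capture("wrist");cv2.imwrite("pics/w7.png",im[:,:,::-1])
g=cv2.cvtColor(im,cv2.COLOR_RGB2GRAY)
sub=cv2.resize(g[100:384,150:390],(24,36),interpolation=cv2.INTER_AREA)
for k,r in enumerate(sub):print(100+int(k*284/36),*r)
s=robot.sense();Rc=R.from_rotvec(s["orientation"]).as_matrix();G=s["tcp_pos"]+.006*Rc[:,2]
for th in range(-120,150,15):
    t=np.radians(th);d=Rc@np.array([np.sin(t),0,np.cos(t)])
    print(th,"bottom",proj(m,G+.058*d).round(),"top",proj(m,G-.037*d).round())
print("rackface corner",proj(m,at(ST,[-.095,0,.03])),proj(m,at(ST,[0,0,.03])))
E
```

```text
100 96 92 88 90 92 91 96 167 184 183 182 181 183 182 181 178 179 174 173 177 177 173 166 165
107 85 84 88 89 92 91 91 165 184 183 182 181 183 181 181 178 179 174 173 177 176 172 165 164
115 89 86 88 89 92 91 91 139 184 183 182 181 182 181 181 177 178 174 174 177 176 172 164 166
123 88 87 88 89 91 90 91 102 162 183 182 181 183 181 181 177 178 174 174 177 175 172 164 166
131 88 87 87 88 91 90 90 96 149 182 181 181 182 181 180 178 177 174 174 178 175 171 165 166
139 89 87 87 88 91 90 91 95 149 182 181 181 182 181 180 178 176 174 175 178 175 170 165 167
147 88 87 87 88 91 89 90 95 148 182 181 181 182 180 180 177 176 174 175 179 174 168 170 170
155 88 87 87 87 91 89 89 94 108 180 181 181 181 180 179 178 175 173 176 179 173 168 168 166
163 88 87 87 87 90 89 89 94 102 168 180 181 180 180 179 178 175 173 176 178 172 168 167 167
171 109 112 87 87 90 89 89 93 95 138 179 180 180 179 178 178 174 173 177 178 172 167 166 167
178 92 93 87 87 90 88 88 93 95 99 128 177 180 179 177 178 174 172 177 178 172 163 164 164
186 94 92 87 87 90 88 88 92 94 94 94 128 167 178 177 178 173 172 177 177 172 153 165 
[... 2028 characters left out ...]
 [262. 188.]
-90 bottom [263. 345.] top [262. 191.]
-75 bottom [263. 325.] top [262. 199.]
-60 bottom [262. 303.] top [262. 213.]
-45 bottom [262. 281.] top [262. 232.]
-30 bottom [262. 260.] top [262. 255.]
-15 bottom [262. 238.] top [262. 279.]
0 bottom [262. 218.] top [263. 300.]
15 bottom [262. 199.] top [263. 317.]
30 bottom [262. 182.] top [263. 328.]
45 bottom [262. 167.] top [263. 332.]
60 bottom [262. 155.] top [263. 331.]
75 bottom [262. 149.] top [263. 325.]
90 bottom [262. 149.] top [263. 315.]
105 bottom [262. 159.] top [263. 303.]
120 bottom [262. 180.] top [262. 289.]
135 bottom [262. 212.] top [262. 274.]
rackface corner [259.13629414 126.58830773] [260.18523352 115.42080409]
```

```bash
python3 - <<'E'
from h import *
g=cv2.imread("pics/w7.png",0)
for y in(5,20,40,60,80,100,140,180,200,215,230,260,285):print(y,*[int(v) for v in g[y-2:y+3].mean(0).reshape(64,8).mean(1)])
w5=cv2.imread("pics/w5.png",0);print(w5[210:300:6,262])
E
```

```text
5 163 163 167 167 163 166 168 165 163 162 160 163 160 165 166 163 167 168 167 169 168 165 168 145 41 39 35 47 47 46 47 47 48 48 48 49 48 34 39 43 58 156 162 168 161 169 164 166 168 170 167 170 171 168 171 168 168 167 167 166 165 161 164 164
20 163 160 162 163 169 163 162 167 165 161 162 166 164 167 162 162 167 166 166 168 168 165 164 155 44 40 39 49 48 49 49 50 51 51 52 52 45 38 41 47 84 164 160 165 166 167 165 165 166 167 167 165 169 167 167 168 167 164 165 164 167 168 166 162
40 167 165 162 159 163 164 163 163 160 162 161 162 168 164 165 167 162 153 135 107 104 103 103 103 103 103 103 139 182 182 182 182 182 182 182 182 182 183 183 183 183 183 183 174 163 164 164 164 164 165 173 169 171 170 167 167 169 166 162 159 165 163 168 164
60 168 169 163 153 138 114 100 93 92 92 94 94 96 92 91 95 94 95 94 95 99 103 103 103 103 103 104 141 183 183 183 183 184 184 184 184 184 184 184 184 184 184 184 172 168 164 166 169 167 166 169 165 168 168 167 164 164 164 165 164 164 164 166 163
80 92 91 92 92 91 90 92 89 91 91 93 95 92 92 95 95 95 95 96 94 92 88 87 91 90 90 96 152 183 183 181 181 175 174 1
[... 1349 characters left out ...]
0 169 171 170 168 168 167 166 166 164 164 165 164 163 163 163 162 162 162 135 88 86 89 87 86 86 91 91 90 90 90 91 92 92 92 103 132 117 92 95 95 92 122 141 115 78 98 176 178 179 179 180 179 179 179 178 178 177 177 178 179 181
260 59 62 100 119 121 125 128 153 161 163 164 166 166 165 157 150 152 156 159 149 60 57 87 86 89 86 85 85 90 90 89 89 89 88 90 91 91 92 118 117 147 108 91 84 56 55 146 163 163 164 166 166 166 133 97 93 93 92 91 91 92 91 91 92
285 45 65 79 10 5 6 6 6 7 6 8 8 10 11 12 14 25 22 50 51 51 52 83 85 88 86 84 85 89 89 88 89 88 88 89 91 90 91 110 171 176 108 90 62 53 53 53 46 30 27 18 17 16 15 13 12 11 10 9 8 7 7 18 83
[ 23  23  72  85  84  84  84  85  86  85  87  87  88  89 154]
```

```bash
python3 - <<'E'
from h import *
a=cams.camera_model("scene");b=cams.camera_model("side")
print("jar",plane(M("w2.npz"),(450,168),.055),tri([(a,(297,232)),(b,(299,188))]))
print("mug",tri([(a,(148,270)),(b,(378,262))]))
print("yellow",plane(a,(135,238),.02),"pen",plane(b,(224,258),.005),"driver",plane(b,(230,219),.01))
Fd=lambda ph:frame([0,-s_(np.radians(ph)),-c(np.radians(ph))],[1,0,0])
z=np.load("cmd.npz");P1=z["P"]-.09*z["R"][:,2]+[0,0,.03]
P2=np.array([.64,-.16,.13]);P3=np.array([.64,-.16,.030])
nxt((P1,z["R"]),(P2,Fd(35)),(P3,Fd(35)))
E
```

```text
jar [ 0.73032511 -0.01512408  0.055     ] (array([ 0.7422558 , -0.02132308,  0.04898019]), [0.0023689896013813854, 0.00236898960138133])
mug (array([ 0.61361126, -0.44087971,  0.08308005]), [0.0011081332477382855, 0.0011081332477383848])
yellow [ 0.41300208 -0.389857    0.02      ] pen [ 0.35609638 -0.12952228  0.005     ] driver [0.47238217 0.00855886 0.01      ]
t 6.7 err [0.0012 0.     0.0017] rot 0.14 F [ 1.  -0.1 -1.4] g 0.0674 30.0 q [-0.1  -0.01  1.99 -0.86  1.17  0.18]
  row [-0.0212, -0.0, -0.1112] [0.0, 0.0, 0.0] dist 0.113 0.0
  row [0.0768, 0.145, -0.031] [2.7, 9.99, 3.22] dist 0.167 10.8
  row [0.1475, 0.145, 0.0397] [2.7, 9.99, 3.22] dist 0.211 10.8
```

Request:
carry_out([
  [255,-0.007,0,-0.035,0,0,0],
  [255,-0.014,0,-0.07,0,0,0],
  [255,-0.0212,0,-0.1,0,0,0],
  [255,0.01,0.04,-0.09,1,3,1],
  [255,0.04,0.09,-0.06,2,6,2],
  [255,0.0768,0.145,-0.031,2.7,9.99,3.22],
  [255,0.0768,0.145,-0.031,2.7,9.99,3.22],
  [255,0.0768,0.145,-0.031,2.7,9.99,3.22],
])

```text
time_s: 7.5
tcp_pos: [0.6396, -0.1594, 0.1233]
orientation: [1.872, 1.881, -0.598]
contact_force: [-0.1, 0.3, -1.1]
grip_width: 0.0672
finger_force: 30.0
```

```bash
python3 - <<'E'
from h import *
upd([0.0768, 0.145, -0.031,2.7, 9.99, 3.22])
Fd=lambda ph:frame([0,-s_(np.radians(ph)),-c(np.radians(ph))],[1,0,0])
nxt(*[(np.array([.64,-.16,h]),Fd(35)) for h in(.05,.032)])
a=cams.camera_model("scene");i=cams.capture("scene");cv2.imwrite("pics/s8.png",i[:,:,::-1])
# where plate ends expected
s=robot.sense();Rc=R.from_rotvec(s["orientation"]).as_matrix()
for x in(-.007,.088):
  for y in(-.034,.034): print(x,y,proj(a,s["tcp_pos"]+Rc@[x,y,-.033]).round(1))
g=cv2.cvtColor(i,cv2.COLOR_RGB2GRAY)
for n in("scene",):
  p=proj(a,s["tcp_pos"]+Rc@np.array([.04,0,-.033])).astype(int);print(p)
  sub=g[p[1]-30:p[1]+30:2,p[0]-40:p[0]+40:2]
  for r in sub:print(*[f"{v//10:2d}" for v in r])
E
```

```text
t 7.5 err [-0.0003  0.0006 -0.0067] rot 0.53 F [-0.1  0.3 -1.1] g 0.0672 30.0 q [-0.01  0.39  1.52 -0.64  1.29  0.19]
  row [0.0459, 0.0, 0.0655] [0.0, 0.0, 0.0] dist 0.08 0.0
  row [0.0563, 0.0, 0.0803] [0.0, 0.0, 0.0] dist 0.098 0.0
-0.007 -0.034 [234.3 199.9]
-0.007 0.034 [249.5 211.5]
0.088 -0.034 [254.8 203.5]
0.088 0.034 [269.8 214.5]
[252 207]
15 14 15 15 15 15 14  9  8  8  6  5  4  4  4 10 10  9  4  3  8  9  9  9  7  3  3  9  8  8  9  7  5  7  9  9  8  7  7  7
15 15 15 14 15 15  9  8  7  8  8  7  5  4  4  7 10 11 10  6 10  9  9  8  3  3  3  9 10  6  6  7  8  9  9  8  9  9  7  5
15 15 15 15 15 14  9  6  5  4  4  7  8  6  4  3  7 10 10  7  9 10  9  7  3  2  9  8  6  6  6  9  9  9  9  9  9  9  9  5
15 15 15 15 15 10  7  8  5  4  4  3  4  8  7  4  3  4  8  9 10 10  9  3  3  3  9  7 10  6  6  6  8  9  9  9  9  9  8  5
15 15 14 15 15 15 11 11  3  4  4  3  5  3  6  8  6  4  3  7  9  9  8  3  2  8  8  9 10 10  7  6  6  6  9  9  9  9  9  5
15 15 15 15 15 15 15 15 11  4  4  4  6  5  4  4  7  7  3  3  3  7  5  3  3 10  7  9 10 10 10  8  6  6  6  8  9  9  9  5
15 15 15 15 15 15 15 15 15 
[... 2152 characters left out ...]
6  6  6 15 15 15 15 15 15 15  9 10  9  7  8 15 15 15 15 15 15 15 10  9 12 12 15 15 15 15 15 15 15 15
 6  6  6  6  6  6  5 12 16 15 15 15 15 15 15 14  9 10  8  7 16 15 15 15 15 15 15 15 15 15 15 15 15 14 15 15 15 15 15 15
 6  6  6  6  5 10 16 15 15 15 15 15 15 15 15  9  9  9  8 11 15 15 15 15 15 15 15 15 15 15 15 15 15 15 15 15 15 15 15 14
 6  6  6  5 12 15 15 15 15 15 15 15 15 15 15 11  8  8 10 15 15 15 15 15 15 15 15 15 15 15 15 15 15 15 15 15 15 15 15 12
 6  5 11 15 15 15 15 15 15 14 15 15 15 15 15 15 15 15 15 15 15 15 15 15 15 15 15 14 15 15 15 15 15 15 15 15 15 15 15 13
 7 13 15 15 15 15 15 15 15 15 15 15 15 15 15 15 15 15 15 15 15 15 14 15 15 15 15 15 15 15 15 15 15 15 15 15 15 15 15 13
```

Request:
carry_out([
  [255,0.02,0,0.028,0,0,0],
  [255,0.035,0,0.05,0,0,0],
  [255,0.046,0,0.0655,0,0,0],
  [255,0.0515,0,0.0735,0,0,0],
  [255,0.0563,0,0.0803,0,0,0],
  [255,0.0563,0,0.0803,0,0,0],
  [255,0.0563,0,0.0803,0,0,0],
])

```text
time_s: 8.25
tcp_pos: [0.641, -0.1596, 0.034]
orientation: [1.87, 1.873, -0.588]
contact_force: [-0.8, -0.8, -1.0]
grip_width: 0.0673
finger_force: 30.0
```

```bash
python3 - <<'E'
from h import *
upd([0.0563, 0, 0.0803,0,0,0]);nxt()
E
```

```text
t 8.25 err [0.001  0.0004 0.0021] rot 0.15 F [-0.8 -0.8 -1. ] g 0.0673 30.0 q [-0.01  0.51  1.55 -0.68  1.16  0.29]
```

Request:
carry_out([
  [255,0.002,0,0.003,0,0,0],
  [255,0.0023,0,0.0033,0,0,0],
  [255,0.0023,0,0.0033,0,0,0],
  [0,0.0023,0,0.0033,0,0,0],
  [0,0.0023,0,0.0033,0,0,0],
  [0,0.0023,0,0.0033,0,0,0],
  [0,0.0023,0,0.0033,0,0,0],
  [0,0.0023,0,0.0033,0,0,0],
])

```text
time_s: 9.05
tcp_pos: [0.6403, -0.1595, 0.0288]
orientation: [1.87, 1.874, -0.59]
contact_force: [-0.1, 0.5, 0.2]
grip_width: 0.0926
finger_force: 0.0
```

```bash
python3 - <<'E'
from h import *
upd([0.0023, 0, 0.0033,0,0,0])
nxt((np.array([.64,-.18,.25]),frame([0,0,-1],[1,0,0])))
E
```

```text
t 9.05 err [0.0003 0.0005 0.0009] rot 0.12 F [-0.1  0.5  0.2] g 0.0926 0.0 q [-0.01  0.52  1.55 -0.68  1.16  0.29]
  row [-0.1438, 0.0, -0.1704] [0.0, 35.0, 0.0] dist 0.223 35.0
```

Lift clear upward and look at the plate on the table.

Request:
carry_out([
  [0,-0.023,0,-0.033,0,0,0],
  [0,-0.045,0,-0.065,0,0,0],
  [0,-0.1438,0.0,-0.1704,0,35,0],
  [0,-0.1438,0.0,-0.1704,0,35,0],
  [0,-0.1438,0.0,-0.1704,0,35,0],
  [0,-0.1438,0.0,-0.1704,0,35,0],
  [0,-0.1438,0.0,-0.1704,0,35,0],
  [0,-0.1438,0.0,-0.1704,0,35,0],
])

```text
time_s: 9.85
tcp_pos: [0.6395, -0.1811, 0.2496]
orientation: [-2.222, -2.22, 0.004]
contact_force: [0.5, 0.1, -1.9]
grip_width: 0.093
finger_force: 0.0
```

Request:
carry_out([
  [0,0,0,0,0,0,0],
  [0,0,0,0,0,0,0],
])

```text
time_s: 10.05
tcp_pos: [0.6397, -0.1777, 0.2487]
orientation: [-2.215, -2.225, 0.004]
contact_force: [-0.0, 0.8, 0.2]
grip_width: 0.093
finger_force: 0.0
```

```bash
python3 - <<'E'
from h import *
upd([-0.1438, 0.0, -0.1704, 0, 35, 0]);nxt()
m=cams.camera_model("wrist");im=cams.capture("wrist");np.savez("w9.npz",K=m["camera_matrix"],d=m["dist"],T=m["T"])
w=im[:,:,::-1];cv2.imwrite("pics/w9.png",w)
a=cams.camera_model("scene");b=cams.camera_model("side");cr=[]
for n,mm in(("scene",a),("side",b)):
    k=cams.capture(n)[:,:,::-1];cv2.imwrite(f"pics/{n}9.png",k)
    u,v=proj(mm,[.57,-.15,.04]).astype(int);u0,v0=u-55,v-50;print(n,u0,v0);cr.append(cv2.resize(k[v0:v0+90,u0:u0+110],(288,236),interpolation=2))
o=np.zeros((472,800,3),np.uint8);o[:384,:512]=w;o[:236,512:]=cr[0];o[236:,512:]=cr[1];cv2.imwrite("pics/v9.png",o)
E
```

```text
t 10.05 err [-0.0002  0.0023 -0.0012] rot 0.31 F [-0.   0.8  0.2] g 0.093 0.0 q [-0.35  0.3   1.28 -0.    1.56 -0.35]
scene 172 174
side 231 175
```

View pics/v9.png

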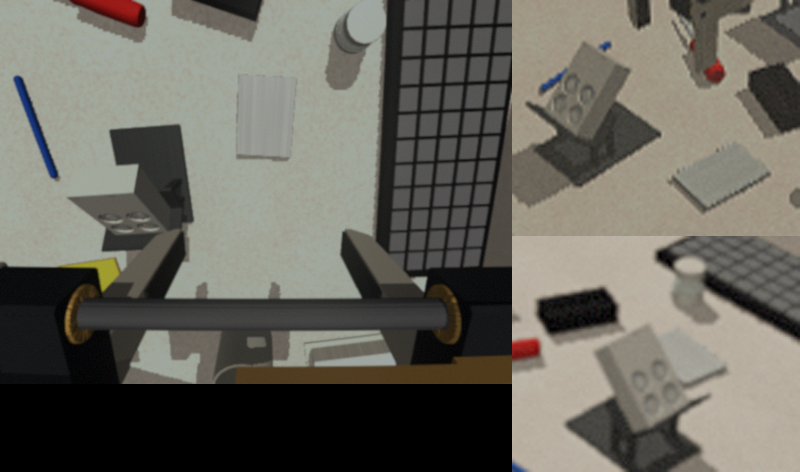

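The plate lies flat on the table: wrist pixels (238,74),(297,77),(290,159),(236,156). Rack still leans on the stand with its cells.

```bash
python3 - <<'E'
from h import *
m=M("w9.npz")
P=[plane(m,p,.008) for p in((238,74),(297,77),(291,159),(236,156))];P=np.array(P);print(P.round(4).tolist())
print("w",np.linalg.norm(P[1]-P[0]),np.linalg.norm(P[2]-P[3]),"l",np.linalg.norm(P[3]-P[0]),np.linalg.norm(P[2]-P[1]))
ctr=P.mean(0);d=(P[0]+P[1]-P[2]-P[3]);print(ctr,"long angle",np.degrees(np.arctan2(d[1],d[0])))
for q in([-.095,-.031,.03],[-.095,.031,.03],[-.095,.031,0],[0,-.031,.03],[0,.031,.03]):print(q,proj(m,at(ST,q)).round(1))
g=cv2.imread("pics/w9.png",0)
for y in(180,190,200,210,220,230,240):print(y,*[int(v)//10 for v in g[y,56:200:3]])
E
```

```text
[[0.6099, -0.0665, 0.008], [0.6789, -0.0695, 0.008], [0.6748, -0.1667, 0.008], [0.6057, -0.1633, 0.008]]
w 0.06912702267318616 0.06917259247465218 l 0.09684973780160826 0.09732379139490897
[ 0.64234197 -0.11651182  0.008     ] long angle 87.55951021954705
[-0.095, -0.031, 0.03] [ 66.7 197.5]
[-0.095, 0.031, 0.03] [134.4 192.9]
[-0.095, 0.031, 0] [139.3 164.4]
[0, -0.031, 0.03] [116.3 235.2]
[0, 0.031, 0.03] [168.8 232. ]
180 11 13 16 16 16 16 16 16 16 16 16 16 16 16 16 16 16 16 16 16 16 16 16 16 16 16 15 5 5 5 5 5 4 4 4 4 5 4 4 3 3 2 4 5 12 16 16 16
190 16 16 16 16 16 16 16 16 16 16 16 16 16 16 16 16 16 16 16 16 16 16 16 16 16 16 9 5 5 5 5 5 5 5 4 4 4 4 3 2 3 3 4 5 5 15 15 15
200 16 16 16 16 15 10 8 8 8 8 8 8 8 8 8 9 8 8 8 8 8 8 9 8 8 8 8 9 7 5 5 5 5 5 5 5 4 2 2 2 2 2 2 4 5 12 15 15
210 16 15 15 16 16 16 16 16 15 12 8 8 8 8 8 8 8 8 8 8 8 8 8 8 8 8 8 8 8 8 8 7 5 5 5 5 5 5 5 5 5 5 4 5 5 6 15 15
220 16 16 15 16 15 16 16 16 16 16 16 16 16 14 9 9 10 9 10 10 9 12 11 8 8 10 12 14 15 13 13 10 8 8 6 5 5 5 4 4 5 5 3 3 5 5 13 15
230 16 16 16 16 16 16 16 16 16 16 16 16 16 16 16 16 14 5 7 9 10 13 13 13 13 13 9 8 9 10 13 14 14 12 9 8 8 6 6 8 9 8 8 10 14 15 15 16
240 15 16 16 16 16 16 16 16 16 16 16 16 16 16 16 15 6 4 4 4 4 4 4 4 4 4 4 4 5 4 5 5 8 9 9 9 9 9 9 8 3 2 2 8 11 16 15 16
```

Request:
carry_out([
  [0,0.0635,0.0023,0.05,0,0,2.4],
  [0,0.0635,0.0023,0.1,0,0,2.4],
  [0,0.0635,0.0023,0.15,0,0,2.4],
  [0,0.0635,0.0023,0.185,0,0,2.4],
  [0,0.0635,0.0023,0.205,0,0,2.4],
  [0,0.0635,0.0023,0.221,0,0,2.4],
  [0,0.0635,0.0023,0.222,0,0,2.4],
  [0,0.0635,0.0023,0.222,0,0,2.4],
])

```text
time_s: 11.0
tcp_pos: [0.6432, -0.116, 0.0296]
orientation: [2.264, 2.177, 0.001]
contact_force: [-0.1, 0.2, -0.1]
grip_width: 0.0932
finger_force: 0.0
```

```bash
python3 - <<'E'
from h import *
upd([0.0635, 0.0023, 0.222, 0, 0, 2.4]);nxt()
E
```

```text
t 11.0 err [0.001  0.0005 0.0016] rot 0.17 F [-0.1  0.2 -0.1] g 0.0932 0.0 q [-0.26  0.46  1.5  -0.    1.18 -0.22]
```

Request:
carry_out([
  [255,0,0,0,0,0,0],
  [255,0,0,0,0,0,0],
  [255,0,0,0,0,0,0],
  [255,0,0,0,0,0,0],
  [255,0,0,-0.01,0,0,0],
  [255,0,0,-0.03,0,0,0],
  [255,0,0,-0.06,0,0,0],
  [255,0,0,-0.1,0,0,0],
])

```text
time_s: 11.8
tcp_pos: [0.6407, -0.1157, 0.128]
orientation: [-2.263, -2.174, 0.003]
contact_force: [0.6, -0.5, -0.6]
grip_width: 0.0673
finger_force: 30.0
```

```bash
python3 - <<'E'
from h import *
upd([0,0,-.1, 0, 0, 0])
F=frame(-ST[1][:,2],ST[1][:,1])
nxt(*[(at(ST,[-.05,0,z]),F) for z in(.15,.075,.0595)])
E
```

```text
t 11.8 err [-0.0015  0.0009  0.    ] rot 0.27 F [ 0.6 -0.5 -0.6] g 0.0673 30.0 q [-0.26  0.35  1.45 -0.    1.35 -0.22]
  row [-0.1823, -0.1304, -0.0584] [2.59, 44.95, -6.25] dist 0.232 45.5
  row [-0.1296, -0.1365, -0.0054] [2.59, 44.95, -6.25] dist 0.188 45.5
  row [-0.1187, -0.1377, 0.0056] [2.59, 44.95, -6.25] dist 0.182 45.5
```

Request:
carry_out([
  [255,-0.03,0,-0.03,0,4,0],
  [255,-0.07,0,-0.06,0.5,12,-1],
  [255,-0.11,0,-0.08,1,20,-2],
  [255,-0.15,-0.01,-0.09,1.6,28,-4],
  [255,-0.18,-0.05,-0.08,2.1,36,-5],
  [255,-0.1823,-0.09,-0.065,2.59,44,-6.25],
  [255,-0.1823,-0.125,-0.0584,2.59,44.95,-6.25],
  [255,-0.1823,-0.1304,-0.0584,2.59,44.95,-6.25],
])

```text
time_s: 12.6
tcp_pos: [0.5, -0.2937, 0.1831]
orientation: [-1.684, -1.803, -0.698]
contact_force: [0.2, 0.6, -1.4]
grip_width: 0.0674
finger_force: 30.0
```

Request:
carry_out([
  [255,0,0,0,0,0,0],
  [255,0,0,0,0,0,0],
  [255,0,0,0,0,0,0],
])

```text
time_s: 12.9
tcp_pos: [0.5066, -0.2929, 0.189]
orientation: [-1.684, -1.821, -0.697]
contact_force: [-0.3, 1.0, -1.2]
grip_width: 0.0672
finger_force: 30.0
```

```bash
python3 - <<'E'
from h import *
upd([-0.1823, -0.1304, -0.0584,2.59, 44.95, -6.25])
F=frame(-ST[1][:,2],ST[1][:,1])
nxt(*[(at(ST,[-.05,0,z]),F) for z in(.075,.0595)])
m=cams.camera_model("wrist");im=cams.capture("wrist");cv2.imwrite("pics/w10.png",im[:,:,::-1])
s=robot.sense();Rc=R.from_rotvec(s["orientation"]).as_matrix()
for q in([-.0475,-.034],[-.0475,.034],[.0475,-.034],[.0475,.034]):print(q,proj(m,s["tcp_pos"]+Rc@[q[0],q[1],.020]).round(1))
g=cv2.imread("pics/w10.png",0)
for y in range(130,300,8):print(y,*[int(v)//10 for v in g[y-1:y+2,150:380].mean(0)[::5]])
E
```

```text
t 12.9 err [0.0022 0.0003 0.0027] rot 0.33 F [-0.3  1.  -1.2] g 0.0672 30.0 q [-0.87  0.65  1.13  0.47  2.   -0.89]
  row [0.0, 0.0, 0.075] [0.0, 0.0, -0.0] dist 0.075 0.0
  row [0.0, 0.0, 0.0905] [0.0, 0.0, -0.0] dist 0.09 0.0
[-0.0475, -0.034] [208.4 315. ]
[-0.0475, 0.034] [316.4 315. ]
[0.0475, -0.034] [199.2 166.4]
[0.0475, 0.034] [325.9 166.6]
130 15 14 13 15 15 15 15 15 15 15 15 15 15 15 15 15 15 15 15 15 15 15 15 15 15 15 15 15 15 15 15 15 15 15 15 15 15 15 15 15 15 15 15 15 15 15
138 15 7 5 15 15 15 15 15 15 15 15 15 15 15 15 15 15 15 15 15 15 15 15 15 15 15 15 15 15 15 15 15 15 15 15 15 15 15 15 15 15 15 15 15 15 15
146 15 5 5 15 15 15 15 15 15 15 15 15 15 15 15 11 11 11 11 12 12 12 11 11 11 12 12 12 12 13 15 15 15 15 15 15 15 15 15 15 15 15 15 15 15 15
154 15 5 6 15 15 15 15 15 15 15 15 15 15 15 15 10 10 10 10 10 10 10 10 10 10 10 10 10 10 12 15 15 15 15 15 15 15 15 15 15 15 15 15 15 15 15
162 15 5 8 15 15 15 15 15 15 15 15 13 13 13 13 11 11 11 11 11 11 11 11 11 11 11 11 11 11 12 13 13 13 13 13 15 15 15 15 15 15 15 15 15 15 15
170 15 5 10 15 15 15 15 15 15 15 13 9 9 9 9 9 
[... 1201 characters left out ...]
8 8 4 2 3 13 13 13 13 13 14 15 15 15
258 14 15 14 13 13 13 13 13 6 2 2 4 9 8 9 8 8 8 9 8 8 8 8 8 8 8 8 8 8 8 8 9 8 8 5 2 2 5 13 13 13 13 13 14 15 15
266 15 13 13 13 13 13 13 10 2 2 2 13 9 8 9 8 8 8 9 8 8 8 8 8 8 8 8 8 8 8 8 9 8 8 13 2 2 2 10 13 13 13 13 13 13 15
274 13 13 13 13 13 13 12 3 2 2 10 14 9 8 9 8 8 8 9 8 8 8 8 8 8 8 8 8 8 8 9 9 8 7 14 11 2 2 3 12 13 13 13 13 13 13
282 13 13 13 13 13 13 4 2 2 2 15 15 9 8 9 8 8 8 9 8 8 8 8 8 8 8 8 8 8 8 9 9 8 8 14 15 3 2 2 3 13 13 13 13 13 13
290 13 13 13 13 13 6 2 2 1 13 15 14 9 8 9 8 8 8 9 8 8 8 8 8 8 8 8 8 8 8 8 9 7 8 14 15 13 2 2 2 6 13 13 13 13 13
298 8 8 8 8 7 4 3 3 3 10 10 8 6 6 6 6 6 6 6 6 6 6 6 6 6 6 6 6 6 6 6 6 6 6 9 10 10 4 3 3 4 7 8 8 8 7
```

Plate's top edge at row 163, columns 201–325: held level and centred on the rack (rack end at columns 224–296). Lay it down.

Request:
carry_out([
  [255,0,0,0.03,0,0,0],
  [255,0,0,0.055,0,0,0],
  [255,0,0,0.07,0,0,0],
  [255,0,0,0.08,0,0,0],
  [255,0,0,0.087,0,0,0],
  [255,0,0,0.0905,0,0,0],
  [255,0,0,0.0905,0,0,0],
  [255,0,0,0.0905,0,0,0],
])

```text
time_s: 13.75
tcp_pos: [0.5004, -0.2299, 0.1237]
orientation: [-1.685, -1.817, -0.698]
contact_force: [-0.0, -0.8, -0.7]
grip_width: 0.0673
finger_force: 30.0
```

```bash
python3 - <<'E'
from h import *
upd([0,0,.0905,0,0,0]);nxt()
s=robot.sense();print("bed",(ST[1].T@(s["tcp_pos"]-ST[0])).round(4))
E
```

```text
t 13.75 err [ 0.0007 -0.0004  0.0013] rot 0.13 F [-0.  -0.8 -0.7] g 0.0673 30.0 q [-0.82  0.59  1.33  0.48  1.84 -0.91]
bed [-0.0506  0.0007  0.0608]
```

Request:
carry_out([
  [255,0,0,0.001,0,0,0],
  [255,0,0,0.002,0,0,0],
  [255,0,0,0.002,0,0,0],
  [255,0,0,0.002,0,0,0],
])

```text
time_s: 14.15
tcp_pos: [0.5001, -0.2284, 0.1222]
orientation: [-1.685, -1.816, -0.698]
contact_force: [-0.2, -2.7, 1.7]
grip_width: 0.0677
finger_force: 30.0
```

```bash
python3 - <<'E'
from h import *
upd([0,0,.002,0,0,0]);nxt()
s=robot.sense();print("bed",(ST[1].T@(s["tcp_pos"]-ST[0])).round(4))
E
```

```text
t 14.15 err [ 0.0006 -0.0004  0.0012] rot 0.11 F [-0.2 -2.7  1.7] g 0.0677 30.0 q [-0.82  0.59  1.34  0.48  1.84 -0.91]
bed [-0.0505  0.0005  0.0586]
```

Contact with ~3 N. Release and retract.

Request:
carry_out([
  [0,0,0,0,0,0,0],
  [0,0,0,0,0,0,0],
  [0,0,0,0,0,0,0],
  [0,0,0,0,0,0,0],
  [0,0,0,-0.03,0,0,0],
  [0,0,0,-0.07,0,0,0],
  [0,0,0,-0.12,0,0,0],
  [0,0,0,-0.16,0,0,0],
])

```text
time_s: 14.95
tcp_pos: [0.5084, -0.342, 0.2369]
orientation: [-1.684, -1.817, -0.697]
contact_force: [-0.6, -0.9, -0.4]
grip_width: 0.0927
finger_force: 0.0
```

```bash
python3 - <<'E'
from h import *
upd([0,0,-.16,0,0,0])
F=frame(ST[1][:,0],ST[1][:,2])
nxt((np.array([.48,-.16,.34]),F))
m=cams.camera_model("wrist");im=cams.capture("wrist");cv2.imwrite("pics/w11.png",im[:,:,::-1]);np.savez("w11.npz",K=m["camera_matrix"],d=m["dist"],T=m["T"])
g=cv2.imread("pics/w11.png",0)
for x in(-.095,0):
  for y in(-.034,.034):print("pred",x,y,proj(m,at(ST,[x,y,.038])).round(1))
for y in range(140,300,8):print(y,*[int(v)//10 for v in g[y-1:y+2,190:340].mean(0)[::4]])
E
```

```text
t 14.95 err [ 0.0006 -0.0011  0.0027] rot 0.14 F [-0.6 -0.9 -0.4] g 0.0927 0.0 q [-0.91  0.72  0.94  0.48  2.12 -0.86]
  row [0.2038, -0.0145, 0.0541] [-69.28, -69.28, 69.28] dist 0.211 120.0
pred -0.095 -0.034 [230. 138.]
pred -0.095 0.034 [295.  138.2]
pred 0 -0.034 [232.3 222.6]
pred 0 0.034 [292.3 222.8]
140 14 14 14 14 14 14 14 14 14 14 11 8 9 8 8 9 8 8 9 8 8 8 8 8 9 9 9 14 14 14 14 14 14 14 14 14 14 14
148 14 14 14 14 14 14 14 14 14 14 11 8 8 8 8 8 8 8 8 8 8 8 8 8 8 8 10 14 14 14 14 14 14 14 14 14 14 14
156 14 14 14 14 14 14 14 14 14 14 13 8 8 8 8 8 8 8 8 8 8 8 8 8 8 8 10 14 14 14 14 14 14 14 14 14 14 14
164 14 14 14 14 14 14 14 14 14 14 13 8 8 8 8 8 8 8 8 8 8 8 8 8 8 8 10 14 14 14 14 14 14 14 14 14 14 14
172 14 14 14 14 14 14 14 14 14 14 13 8 8 8 8 8 8 8 8 8 8 8 8 8 8 8 11 14 14 14 14 14 14 14 14 14 14 14
180 14 14 14 14 14 14 14 14 14 4 3 8 8 8 8 8 8 8 8 8 8 8 8 8 8 8 5 7 14 14 14 14 14 14 14 14 14 14
188 14 14 14 14 14 14 14 14 14 5 3 8 8 8 8 8 8 8 8 8 8 8 8 8 8 8 4 8 14 14 14 14 14 14 14 14 14 14
196 14 14 14 14 14 14 14 14 14 6 3 8 8 8 8 8 8 8 8 8 8 8 8 8 8 8 4 8 14 14 14 
[... 518 characters left out ...]
44 14 14 14 14 14 14 14 10 8 8 3 3 3 3 3 3 3 3 3 3 3 3 3 3 3 4 5 14 13 14 14 14 14 14 14 14 14 14
252 14 14 14 14 14 14 14 13 9 9 8 8 8 8 8 8 8 8 8 8 8 8 8 8 8 11 13 14 14 14 14 14 14 14 14 14 14 14
260 14 14 14 14 14 14 14 11 8 9 9 9 8 8 8 8 9 8 8 8 8 8 8 8 8 13 14 14 13 14 14 13 14 14 14 14 14 14
268 14 14 14 14 14 14 12 9 9 8 9 8 8 8 8 8 8 8 8 8 8 8 8 8 8 14 14 13 14 13 14 14 14 14 14 14 14 14
276 14 14 14 14 14 14 12 9 9 9 9 9 8 9 8 8 8 9 8 8 8 8 8 8 9 14 13 14 14 14 13 13 14 14 13 14 14 14
284 13 13 12 13 14 14 11 9 9 9 9 9 9 9 9 9 8 9 9 8 9 9 8 9 12 14 14 14 14 13 13 13 14 14 14 14 14 14
292 12 12 12 12 14 14 9 9 9 9 9 8 8 9 8 9 8 8 8 8 9 9 8 9 13 14 14 14 14 14 14 14 13 13 14 14 13 14
```

Cover matches the predicted outline (ends at rows 138 and 222, columns 232–294). Turn the tool for the pack grip.

Request:
carry_out([
  [0,0.02,0,-0.03,-5,-5,5],
  [0,0.06,-0.005,-0.03,-34.64,-34.64,34.64],
  [0,0.1,-0.01,-0.01,-34.64,-34.64,34.64],
  [0,0.15,-0.0145,0.02,-34.64,-34.64,34.64],
  [0,0.2038,-0.0145,0.0541,-34.64,-34.64,34.64],
  [0,0.2038,-0.0145,0.0541,-34.64,-34.64,34.64],
  [0,0.2038,-0.0145,0.0541,-34.64,-34.64,34.64],
  [0,0.2038,-0.0145,0.0541,-34.64,-34.64,34.64],
])

```text
time_s: 15.8
tcp_pos: [0.48, -0.1584, 0.3427]
orientation: [2.71, 1.25, 0.487]
contact_force: [-0.3, -1.0, -0.9]
grip_width: 0.0929
finger_force: 0.0
```

```bash
python3 - <<'E'
from h import *
upd([0.2038, -0.0145, 0.0541, -34.64, -34.64, 34.64])
F=frame(ST[1][:,0],ST[1][:,2])
nxt((np.array([.48,-.16,.34]),F),(at(ST,[-.173,0,.0195]),F))
E
```

```text
t 15.8 err [-0.      0.0016  0.0028] rot 0.42 F [-0.3 -1.  -0.9] g 0.0929 0.0 q [-0.56 -0.45  1.87  0.21  1.45  0.15]
  row [-0.0, -0.0, -0.0] [-34.64, -34.64, 34.64] dist 0.0 60.0
  row [0.0038, -0.0593, 0.1546] [-34.64, -34.64, 34.64] dist 0.166 60.0
```

Request:
carry_out([
  [0,0,0,0,-34.64,-34.64,34.64],
  [0,0,0,0,-34.64,-34.64,34.64],
  [0,0,0,0,-34.64,-34.64,34.64],
  [0,0,0,0,-34.64,-34.64,34.64],
  [0,0,0,0,-34.64,-34.64,34.64],
  [0,0,0,0,-34.64,-34.64,34.64],
  [0,0,0,0,-34.64,-34.64,34.64],
  [0,0,0,0,-34.64,-34.64,34.64],
])

```text
time_s: 16.6
tcp_pos: [0.4803, -0.1582, 0.3375]
orientation: [2.358, 0.101, 0.033]
contact_force: [0.6, -0.4, -0.4]
grip_width: 0.0933
finger_force: 0.0
```

```bash
python3 - <<'E'
from h import *
upd([0,0,0, -34.64, -34.64, 34.64])
F=frame(ST[1][:,0],ST[1][:,2])
nxt(*[(at(ST,[x,0,.0195]),F) for x in(-.173,-.12,-.075)])
E
```

```text
t 16.6 err [ 0.0003  0.0018 -0.0025] rot 0.69 F [ 0.6 -0.4 -0.4] g 0.0933 0.0 q [ 0.08 -0.22  1.85 -0.78  1.54  1.6 ]
  row [0.0145, -0.1439, 0.0808] [0.0, 0.0, -0.0] dist 0.166 0.0
  row [0.0145, -0.1439, 0.1338] [0.0, 0.0, -0.0] dist 0.197 0.0
  row [0.0145, -0.1439, 0.1788] [0.0, 0.0, -0.0] dist 0.23 0.0
```

Request:
carry_out([
  [70,0.005,-0.05,0.02,0,0,0],
  [70,0.01,-0.1,0.03,0,0,0],
  [70,0.0145,-0.1439,0.05,0,0,0],
  [70,0.0145,-0.1439,0.0808,0,0,0],
  [70,0.0145,-0.1439,0.11,0,0,0],
  [70,0.0145,-0.1439,0.1338,0,0,0],
  [70,0.0145,-0.1439,0.1338,0,0,0],
  [70,0.0145,-0.1439,0.1338,0,0,0],
])

```text
time_s: 17.4
tcp_pos: [0.4938, -0.151, 0.145]
orientation: [2.361, 0.097, 0.039]
contact_force: [-0.7, -0.2, -0.2]
grip_width: 0.0673
finger_force: 0.0
```

```bash
python3 - <<'E'
from h import *
upd([0.0145, -0.1439, 0.1338,0,0,0])
F=frame(ST[1][:,0],ST[1][:,2])
nxt((at(ST,[-.075,0,.0195]),F))
s=robot.sense();print("bed",(ST[1].T@(s["tcp_pos"]-ST[0])).round(4))
E
```

```text
t 17.4 err [-0.0002  0.0008  0.0014] rot 0.63 F [-0.7 -0.2 -0.2] g 0.0673 0.0 q [ 0.09  0.02  1.99 -0.83  1.27  1.9 ]
  row [0.0, 0.0, 0.045] [0.0, 0.0, -0.0] dist 0.045 0.0
bed [-0.1215 -0.0002  0.0199]
```

Advance onto the overhang and grip.

Request:
carry_out([
  [70,0,0,0.02,0,0,0],
  [70,0,0,0.035,0,0,0],
  [70,0,0,0.045,0,0,0],
  [70,0,0,0.045,0,0,0],
  [255,0,0,0.045,0,0,0],
  [255,0,0,0.045,0,0,0],
  [255,0,0,0.045,0,0,0],
  [255,0,0,0.045,0,0,0],
])

```text
time_s: 18.2
tcp_pos: [0.4969, -0.1819, 0.1128]
orientation: [2.36, 0.098, 0.041]
contact_force: [0.3, 0.4, -0.6]
grip_width: 0.0399
finger_force: 0.0
```

```bash
python3 - <<'E'
from h import *
upd([0,0,.045,0,0,0])
z=np.load("cmd.npz");n=ST[1][:,2];x=ST[1][:,0]
nxt((z["P"]-.02*x+.02*n,z["R"]),(np.array([.5,-.02,.33]),z["R"]))
s=robot.sense();print("bed",(ST[1].T@(s["tcp_pos"]-ST[0])).round(4))
E
```

```text
t 18.2 err [0.0006 0.0017 0.001 ] rot 0.62 F [ 0.3  0.4 -0.6] g 0.0399 0.0 q [ 0.03  0.07  2.01 -0.86  1.18  1.91]
  row [-0.0, 0.02, -0.02] [0.0, 0.0, 0.0] dist 0.028 0.0
  row [0.0157, 0.0391, -0.2695] [0.0, 0.0, 0.0] dist 0.273 0.0
bed [-0.0768  0.0007  0.019 ]
```

Request:
carry_out([
  [255,0,0,0,0,0,0],
  [255,0,0,0,0,0,0],
  [255,0,0,0,0,0,0],
  [255,0,0.005,-0.005,0,0,0],
  [255,0,0.015,-0.015,0,0,0],
  [255,0,0.03,-0.03,0,0,0],
  [255,0,0.045,-0.05,0,0,0],
  [255,0,0.05,-0.07,0,0,0],
])

```text
time_s: 19.0
tcp_pos: [0.4955, -0.169, 0.1998]
orientation: [2.359, 0.095, 0.041]
contact_force: [0.8, -0.1, -3.8]
grip_width: 0.0381
finger_force: 30.0
```

```bash
python3 - <<'E'
from h import *
upd([0,.05,-.07,0,0,0])
z=np.load("cmd.npz")
nxt((np.array([.48,-.0,.35]),z["R"]))
Ft=frame(TR[1][:,0],-TR[1][:,2]);r=R.from_matrix(z["R"].T@Ft).as_rotvec(degrees=True);print(r)
for n in("scene","side"):
    mm=cams.camera_model(n);k=cams.capture(n);cv2.imwrite(f"pics/{n}12.png",k[:,:,::-1])
E
```

```text
t 19.0 err [0.0003 0.0004 0.0032] rot 0.54 F [ 0.8 -0.1 -3.8] g 0.0381 30.0 q [ 0.06 -0.07  1.97 -0.81  1.32  1.79]
  row [-0.0028, -0.0119, -0.2287] [0.0, 0.0, 0.0] dist 0.229 0.0
[ 7.14021736e+00  6.11691043e-04 -1.75190386e+02]
```

Request:
carry_out([
  [255,0,-0.002,-0.03,0,0,0],
  [255,-0.001,-0.004,-0.06,0,0,0],
  [255,-0.0015,-0.006,-0.095,0,0,0],
  [255,-0.002,-0.008,-0.13,0.2,0,-4],
  [255,-0.0025,-0.01,-0.165,0.4,0,-10],
  [255,-0.0028,-0.0119,-0.195,0.65,0,-16],
  [255,-0.0028,-0.0119,-0.215,0.95,0,-23],
  [255,-0.0028,-0.0119,-0.2287,1.22,0,-30],
])

```text
time_s: 19.9
tcp_pos: [0.4789, 0.0009, 0.3519]
orientation: [2.283, 0.718, -0.217]
contact_force: [0.0, -0.2, -3.0]
grip_width: 0.0379
finger_force: 30.0
```

Request:
carry_out([
  [255,0,0,0,0.29,0,-7],
  [255,0,0,0,0.57,0,-14],
  [255,0,0,0,0.86,0,-21],
  [255,0,0,0,1.14,0,-28],
  [255,0,0,0,1.43,0,-35],
  [255,0,0,0,1.71,0,-42],
  [255,0,0,0,2,0,-49],
  [255,0,0,0,2.28,0,-56],
])

```text
time_s: 20.7
tcp_pos: [0.4786, -0.0004, 0.3505]
orientation: [1.781, 1.787, -0.677]
contact_force: [-0.5, -0.1, -3.8]
grip_width: 0.0378
finger_force: 30.0
```

```bash
python3 - <<'E'
from h import *
upd([-0.0028, -0.0119, -0.2287, 1.22, 0, -30]);upd([0,0,0,2.28,0,-56])
Ft=frame(TR[1][:,0],-TR[1][:,2])
nxt((np.array([.48,.0,.35]),Ft),(at(TR,[-.14,0,.06]),Ft))
E
```

```text
t 20.7 err [-0.0014 -0.0004  0.0005] rot 0.84 F [-0.5 -0.1 -3.8] g 0.0378 30.0 q [ 0.37 -0.07  1.66 -0.71  1.78  0.3 ]
  row [-0.0, -0.0, -0.0] [3.63, 0.01, -89.19] dist 0.0 89.3
  row [0.2757, 0.0085, -0.0317] [3.63, 0.01, -89.19] dist 0.278 89.3
```

Request:
carry_out([
  [255,0,0,0,0.28,0,-7],
  [255,0,0,0,0.57,0,-14],
  [255,0,0,0,0.85,0,-21],
  [255,0,0,0,1.14,0,-28],
  [255,0,0,0,1.42,0,-35],
  [255,0,0,0,1.71,0,-42],
  [255,0,0,0,2,0,-49],
  [255,0,0,0,2.28,0,-56],
])

```text
time_s: 21.5
tcp_pos: [0.4786, -0.0004, 0.3505]
orientation: [0.816, 2.62, -1.053]
contact_force: [-0.3, 0.1, -4.1]
grip_width: 0.0378
finger_force: 30.0
```

Request:
carry_out([
  [255,0,0,0,0.28,0,-7],
  [255,0,0,0,0.55,0,-14],
  [255,0,0,0,0.83,0,-21],
  [255,0,0,0,1.1,0,-28],
  [255,0,0,0,1.35,0,-33.19],
  [255,0,0,0,1.35,0,-33.19],
])

```text
time_s: 22.1
tcp_pos: [0.4786, -0.0003, 0.3505]
orientation: [-0.044, -2.891, 1.19]
contact_force: [0.1, 0.2, -4.2]
grip_width: 0.0375
finger_force: 30.0
```

```bash
python3 - <<'E'
from h import *
upd([0,0,0,2.28,0,-56]);upd([0,0,0,1.35,0,-33.19])
Ft=frame(TR[1][:,0],-TR[1][:,2])
nxt((at(TR,[-.15,0,.09]),Ft),(at(TR,[-.08,0,.045]),Ft),(at(TR,[-.08,0,.0215]),Ft))
E
```

```text
t 22.1 err [-0.0014 -0.0003  0.0005] rot 0.66 F [ 0.1  0.2 -4.2] g 0.0375 30.0 q [ 0.38 -0.02  1.63 -0.73  1.82 -1.24]
  row [-0.0033, 0.2443, -0.053] [-0.0, 0.01, -0.0] dist 0.25 0.0
  row [-0.0033, 0.2893, 0.017] [-0.0, 0.01, -0.0] dist 0.29 0.0
  row [-0.0033, 0.3128, 0.017] [-0.0, 0.01, -0.0] dist 0.313 0.0
```

Request:
carry_out([
  [255,0,0.03,-0.007,0,0,0],
  [255,-0.001,0.065,-0.014,0,0,0],
  [255,-0.001,0.105,-0.025,0,0,0],
  [255,-0.002,0.145,-0.033,0,0,0],
  [255,-0.002,0.18,-0.04,0,0,0],
  [255,-0.003,0.21,-0.047,0,0,0],
  [255,-0.0033,0.232,-0.053,0,0,0],
  [255,-0.0033,0.2443,-0.053,0,0,0],
])

```text
time_s: 22.9
tcp_pos: [0.4887, 0.2119, 0.2155]
orientation: [-0.047, -2.893, 1.191]
contact_force: [0.9, -0.6, -4.2]
grip_width: 0.0378
finger_force: 30.0
```

Request:
carry_out([
  [255,0,0,0.02,0,0,0],
  [255,0,0,0.045,0,0,0],
  [255,0,0,0.065,0,0,0],
  [255,0,0,0.07,0,0,0],
  [255,0,0.01,0.07,0,0,0],
  [255,0,0.025,0.07,0,0,0],
  [255,0,0.025,0.07,0,0,0],
  [255,0,0.025,0.07,0,0,0],
])

```text
time_s: 23.7
tcp_pos: [0.4881, 0.18, 0.1504]
orientation: [-0.046, -2.894, 1.19]
contact_force: [-0.7, -0.7, -2.9]
grip_width: 0.0377
finger_force: 30.0
```

```bash
python3 - <<'E'
from h import *
upd([-0.0033, 0.2443, -0.053,0,0,0]);upd([0,.025,.07,0,0,0])
Ft=frame(TR[1][:,0],-TR[1][:,2])
nxt((at(TR,[-.08,0,.025]),Ft),(at(TR,[-.08,0,.0215]),Ft))
s=robot.sense();print("bed",(TR[1].T@(s["tcp_pos"]-TR[0])).round(4))
for n in("scene","side"):
    mm=cams.camera_model(n);k=cams.capture(n);cv2.imwrite(f"pics/{n}13.png",k[:,:,::-1]);g=cv2.cvtColor(k,cv2.COLOR_RGB2GRAY)
    # expected pack low end edges in tray bed coordinates
    for q in([-.005,.031,.065-.019-0+.038-.0],):pass
    for y in(-.034,.034):
        for z in(.065-.019,.065-.011,.065+.019):print(n,y,round(z,3),proj(mm,at(TR,[-.0045,y,z])).round(1),proj(mm,at(TR,[-.0995,y,z])).round(1))
E
```

```text
t 23.7 err [-0.0027  0.0019  0.0029] rot 0.64 F [-0.7 -0.7 -2.9] g 0.0377 30.0 q [ 0.63  0.44  1.49 -0.59  1.73 -0.84]
  row [0.0, 0.04, -0.0] [-0.0, 0.01, -0.0] dist 0.04 0.0
  row [0.0, 0.0435, -0.0] [-0.0, 0.01, -0.0] dist 0.043 0.0
bed [-0.0833 -0.0027  0.0658]
scene -0.034 0.046 [271.4 165.3] [285.9 143.5]
scene -0.034 0.054 [270.2 164.6] [284.8 142.6]
scene -0.034 0.084 [265.8 161.6] [280.6 139.2]
scene 0.034 0.046 [283.9 173.6] [298.9 151. ]
scene 0.034 0.054 [282.7 172.8] [297.8 150.1]
scene 0.034 0.084 [278.4 169.8] [293.7 146.8]
side -0.034 0.046 [203.1 184.7] [192.5 158.9]
side -0.034 0.054 [203.9 183.9] [193.2 158. ]
side -0.034 0.084 [206.7 181.1] [195.8 154.6]
side 0.034 0.046 [220.6 179.1] [210.1 154. ]
side 0.034 0.054 [221.5 178.4] [210.9 153.1]
side 0.034 0.084 [224.7 175.5] [213.8 149.8]
```

Request:
carry_out([
  [255,0,0.012,0,0,0,0],
  [255,0,0.024,0,0,0,0],
  [255,0,0.033,0,0,0,0],
  [255,0,0.04,0,0,0,0],
  [255,0,0.042,0,0,0,0],
  [255,0,0.042,0,0,0,0],
  [255,0,0.042,0,0,0,0],
])

```text
time_s: 24.5
tcp_pos: [0.4889, 0.209, 0.1205]
orientation: [-0.047, -2.893, 1.19]
contact_force: [0.2, -0.5, -3.9]
grip_width: 0.0377
finger_force: 30.0
```

```bash
python3 - <<'E'
from h import *
upd([0,.042,0,0,0,0])
nxt()
s=robot.sense();print("bed",(TR[1].T@(s["tcp_pos"]-TR[0])).round(4), "Fbed",(TR[1].T@s["contact_force"]).round(1))
E
```

```text
t 24.5 err [-0.0032  0.0012  0.0027] rot 0.59 F [ 0.2 -0.5 -3.9] g 0.0377 30.0 q [ 0.67  0.52  1.44 -0.58  1.72 -0.8 ]
bed [-0.0827 -0.0032  0.0241] Fbed [ 3.1  0.2 -2.5]
```

Request:
carry_out([
  [255,0,0.001,0.001,0,0,0],
  [255,0,0.002,0.002,0,0,0],
  [255,0,0.003,0.003,0,0,0],
  [255,0,0.0035,0.003,0,0,0],
  [255,0,0.0035,0.003,0,0,0],
])

```text
time_s: 25.0
tcp_pos: [0.4887, 0.2094, 0.1158]
orientation: [-0.047, -2.893, 1.19]
contact_force: [-0.7, 0.6, -4.6]
grip_width: 0.038
finger_force: 30.0
```

```bash
python3 - <<'E'
from h import *
upd([0,.0035,.003,0,0,0])
nxt()
s=robot.sense();print("bed",(TR[1].T@(s["tcp_pos"]-TR[0])).round(4), "Fbed",(TR[1].T@s["contact_force"]).round(1))
E
```

```text
t 25.0 err [-0.0033  0.0013  0.0026] rot 0.6 F [-0.7  0.6 -4.6] g 0.038 30.0 q [ 0.67  0.53  1.44 -0.57  1.72 -0.79]
bed [-0.0796 -0.0033  0.0205] Fbed [ 2.8 -0.8 -3.6]
```

Request:
carry_out([
  [255,0,0.001,0.001,0,0,0],
  [255,0,0.002,0.002,0,0,0],
  [255,0,0.002,0.002,0,0,0],
  [255,0,0.002,0.002,0,0,0],
])

```text
time_s: 25.4
tcp_pos: [0.4889, 0.209, 0.1136]
orientation: [-0.048, -2.893, 1.192]
contact_force: [-0.3, -4.1, 3.4]
grip_width: 0.038
finger_force: 30.0
```

```bash
python3 - <<'E'
from h import *
upd([0,.002,.002,0,0,0])
nxt()
s=robot.sense();print("bed",(TR[1].T@(s["tcp_pos"]-TR[0])).round(4), "Fbed",(TR[1].T@s["contact_force"]).round(1))
E
```

```text
t 25.4 err [-0.0031  0.0009  0.0033] rot 0.54 F [-0.3 -4.1  3.4] g 0.038 30.0 q [ 0.67  0.53  1.44 -0.58  1.71 -0.79]
bed [-0.0778 -0.0031  0.0193] Fbed [ 0.5 -0.1  5.3]
```

Pack is on the bed (about 8 N). Release and back out up the slope.

Request:
carry_out([
  [70,0,0,0,0,0,0],
  [70,0,0,0,0,0,0],
  [70,0,0,0,0,0,0],
  [70,0,0,-0.005,0,0,0],
  [70,0,0,-0.03,0,0,0],
  [70,0,0,-0.07,0,0,0],
  [70,0,0,-0.11,0,0,0],
  [70,0,0,-0.15,0,0,0],
])

```text
time_s: 26.2
tcp_pos: [0.4921, 0.3162, 0.221]
orientation: [-0.047, -2.893, 1.189]
contact_force: [0.2, -0.0, -0.1]
grip_width: 0.0676
finger_force: 0.0
```

```bash
python3 - <<'E'
from h import *
upd([0,0,-.15,0,0,0])
for n in("scene","side"):
    mm=cams.camera_model(n);k=cams.capture(n);cv2.imwrite(f"pics/{n}14.png",k[:,:,::-1])
    g=cv2.cvtColor(k,cv2.COLOR_RGB2GRAY)
    for q in([-.095,-.031,.038],[-.095,.031,.038],[0,-.031,.038],[0,.031,.038],[-.095,.034,0],[-.095,-.034,0]):print(n,q,proj(mm,at(TR,q)).round(1))
    u,v=proj(mm,at(TR,[-.05,0,.02])).astype(int)
    for y in range(v-24,v+24,2):print(y,u-26,*[f"{int(x)//10:2d}" for x in g[y,u-26:u+26:2]])
Ft=frame(-TR[1][:,2],TR[1][:,1])
z=np.load("cmd.npz")
nxt((np.array([.47,.12,.36]),Ft))
E
```

```text
scene [-0.095, -0.031, 0.038] [286.9 145.7]
scene [-0.095, 0.031, 0.038] [298.7 152.6]
scene [0, -0.031, 0.038] [272.4 167.5]
scene [0, 0.031, 0.038] [283.7 175. ]
scene [-0.095, 0.034, 0] [304.2 156.9]
scene [-0.095, -0.034, 0] [291.4 149.4]
137 262 10  9  9  9  9  9  9  9  9  9  9  9  9  9 11 11 14 15 14 14  9  9  9  9  9  9
139 262  9  9 10  9 10 10  9  9  9  9  9  9 10 15 15 13 13  9  9  9  9  9  9 11 11 14
141 262 10  9 10 10  9  9  9  9  9  9 11 15 13 13  9  9  9  9  9  9 11 14 14 14 14 14
143 262  9  9 10 10  9  9  9  9 11 13  9  9 10  9  9  9 11 11 15 14 14 14 14 14 14 14
145 262  9  9  9  9  9  9  9  9  9  9  9  9  9 11 11 14 14 14 14 14 14 14 14 14 14 14
147 262 10  9  9  9  9 10  9  9  9  9 11 11 14  9 13 14 14 14 14 14 14 14 14 14 14 14
149 262  9  9  9  9  9  9  9 11 14 14 14 14  9 10 10 10 13 14 14 14 14 14 14 14 14 14
151 262  9 10 10 11 11 14 14 14 14 14 14 11 10 10 10  9  9 12 14 14 14 14 14 14 14  9
153 262 12 11 15 14 14 14 14 15 14 14 13  9 10 10 10 10 10 10 10 13 14 14 14 14  9  9
155 262 14 14 14 14 14 14 14 14 14 14  9  9 10 10  9 10 10 10  8  7 12 15 15 13  9 
[... 2997 characters left out ...]
78 17 17 18 18 17 18 14  6  7  8 10 11 10 13 12 12 10  7  5  4  3  6 14 17 18 18
186 178 17 18 18 17 17 18 16  8  6  7  8 11  9  8  7  4  3  5  5  5  5 10 18 18 18 17
188 178 17 17 17 17 14 11  8  6  6  7  6  7  4  4  4  7  9 10  9  6  6  8 17 17 18 18
190 178 13 13 12  8  6  6  6  6  6  5  4  4  5  9 11 11 11 11 10  6  6  8 18 18 17 17
192 178 12 12 11 10  7  7  6  6  5  5  6  7  7  7 10 11 11 11 11  9  6  7 15 18 18 17
194 178 12 12 12 12 11  8  7  7  6  5  6  7  7  7 10 10 10 11 11 10  8  6  9 14 17 17
t 26.3 err [-0.0031  0.0052  0.008 ] rot 0.99 F [-0.3  0.7 -0.2] g 0.0673 0.0 q [ 0.78  0.62  1.1  -0.56  1.97 -0.83]
  row [0.0183, -0.2394, 0.0364] [-69.28, 69.29, 69.29] dist 0.243 120.0
```

Rack outline agrees with the predicted flat pose in the tray. Turning the tool square onto the bed for the rack-only grip.

Request:
carry_out([
  [0,0.004,-0.05,-0.03,-5,5,5],
  [0,0.01,-0.1,-0.03,-34.64,34.64,34.64],
  [0,0.0183,-0.15,0,-34.64,34.64,34.64],
  [0,0.0183,-0.2,0.02,-34.64,34.64,34.64],
  [0,0.0183,-0.2394,0.0364,-34.64,34.64,34.64],
  [0,0.0183,-0.2394,0.0364,-34.64,34.64,34.64],
  [0,0.0183,-0.2394,0.0364,-34.64,34.64,34.64],
  [0,0.0183,-0.2394,0.0364,-34.64,34.64,34.64],
])

```text
time_s: 27.1
tcp_pos: [0.4681, 0.1171, 0.3625]
orientation: [-1.13, -2.582, 0.167]
contact_force: [-1.4, -0.6, 0.4]
grip_width: 0.0931
finger_force: 0.0
```

```bash
python3 - <<'E'
from h import *
upd([0.0183, -0.2394, 0.0364, -34.64, 34.64, 34.64])
Ft=frame(-TR[1][:,2],TR[1][:,1])
nxt((np.array([.47,.12,.36]),Ft),(at(TR,[-.062,0,.16]),Ft))
E
```

```text
t 27.1 err [-0.002  -0.0029  0.0025] rot 0.38 F [-1.4 -0.6  0.4] g 0.0931 0.0 q [ 0.1   0.1   1.34  0.06  2.03 -0.63]
  row [-0.0, -0.0, -0.0] [-34.64, 34.64, 34.65] dist 0.0 60.0
  row [-0.0643, 0.0345, 0.1429] [-34.64, 34.64, 34.65] dist 0.16 60.0
```

Request:
carry_out([
  [0,0,0,0,-34.64,34.64,34.65],
  [0,0,0,0,-34.64,34.64,34.65],
  [0,0,0,0,-34.64,34.64,34.65],
  [0,-0.01,0.005,0.02,-34.64,34.64,34.65],
  [0,-0.025,0.015,0.06,-34.64,34.64,34.65],
  [0,-0.045,0.025,0.1,-34.64,34.64,34.65],
  [0,-0.0643,0.0345,0.1429,-34.64,34.64,34.65],
  [0,-0.0643,0.0345,0.1429,-34.64,34.64,34.65],
])

```text
time_s: 27.9
tcp_pos: [0.4763, 0.1011, 0.1924]
orientation: [-1.788, -1.712, -0.729]
contact_force: [-0.9, 0.5, -0.1]
grip_width: 0.0932
finger_force: 0.0
```

Request:
carry_out([
  [0,0,0,0,0,0,0],
  [0,0,0,0,0,0,0],
])

```text
time_s: 28.1
tcp_pos: [0.4873, 0.0993, 0.2074]
orientation: [-1.786, -1.741, -0.747]
contact_force: [0.8, -0.3, 1.1]
grip_width: 0.0925
finger_force: 0.0
```

```bash
python3 - <<'E'
from h import *
upd([-0.0643, 0.0345, 0.1429, -34.64, 34.64, 34.65])
Ft=frame(-TR[1][:,2],TR[1][:,1])
nxt((at(TR,[-.062,0,.06]),Ft),(at(TR,[-.062,0,.037]),Ft))
s=robot.sense();print("bed",(TR[1].T@(s["tcp_pos"]-TR[0])).round(4))
m=cams.camera_model("wrist");im=cams.capture("wrist");cv2.imwrite("pics/w15.png",im[:,:,::-1]);g=cv2.cvtColor(im,cv2.COLOR_RGB2GRAY)
for q in([-.095,-.031,.038],[-.095,.031,.038],[0,-.031,.038],[0,.031,.038],[-.095,-.034,.008],[-.095,.034,.008],[0,.034,.008]):print(q,proj(m,at(TR,q)).round(1))
for y in range(110,300,8):print(y,*[int(v)//10 for v in g[y-1:y+2,180:350].mean(0)[::4]])
E
```

```text
t 28.1 err [-0.0001  0.001   0.0055] rot 0.87 F [ 0.8 -0.3  1.1] g 0.0925 0.0 q [-0.41 -0.02  1.91  0.72  1.6  -0.49]
  row [0.0001, 0.0, 0.1] [0.0, 0.0, -0.0] dist 0.1 0.0
  row [0.0001, 0.0, 0.123] [0.0, 0.0, -0.0] dist 0.123 0.0
bed [-0.0665 -0.0002  0.1632]
[-0.095, -0.031, 0.038] [229.  163.1]
[-0.095, 0.031, 0.038] [299.3 164.2]
[0, -0.031, 0.038] [230.6 259.6]
[0, 0.031, 0.038] [294.5 260.6]
[-0.095, -0.034, 0.008] [229.3 157.2]
[-0.095, 0.034, 0.008] [299.  158.3]
[0, 0.034, 0.008] [294.6 246.7]
110 15 15 15 15 15 15 10 9 10 10 10 10 9 10 10 10 10 9 9 9 9 10 9 9 9 10 12 13 15 15 10 9 9 7 5 5 6 8 11 9 6 5 5
118 15 15 15 15 15 15 15 11 10 10 10 10 10 10 10 10 10 9 10 11 13 14 15 15 15 15 15 15 15 15 15 14 9 9 9 7 5 5 5 5 5 7 9
126 15 15 15 15 15 15 15 15 10 10 10 10 10 12 14 14 15 15 15 15 15 15 15 15 15 15 15 15 15 15 15 15 15 13 9 9 9 8 9 9 9 9 9
134 15 16 16 15 15 15 15 15 15 15 15 15 15 15 15 15 15 15 15 15 15 15 15 15 15 15 15 15 15 15 15 15 15 15 15 11 10 10 10 10 13 15 15
142 15 15 15 15 16 15 15 15 15 15 15 15 15 16 16 15 15 15 16 16 15 15 15 15 15 15 15 15 15 15 15 15 
[... 1616 characters left out ...]
 10 10 10 10 10 10 10 10 10 7 7 7 6 4 5 15 15 15 15 15 13 3 3
254 2 4 15 15 15 15 12 6 7 7 7 5 3 10 10 10 10 10 10 10 10 10 10 10 10 10 10 10 10 7 7 7 7 4 6 15 15 15 15 15 9 3 3
262 3 15 15 15 15 15 6 6 6 6 6 6 6 6 6 6 6 6 7 7 7 7 7 7 7 7 7 7 7 7 7 7 7 7 7 15 15 15 15 15 15 7 3
270 9 15 15 15 15 15 15 15 14 5 5 5 5 5 5 5 5 5 5 5 5 6 6 6 6 7 8 7 5 5 7 8 10 14 14 15 15 15 15 15 15 15 7
278 8 8 8 15 15 15 15 9 7 5 5 5 5 5 5 5 5 5 5 5 5 5 5 5 5 5 5 5 5 5 5 5 9 15 15 15 15 15 15 15 15 15 15
286 8 7 4 9 15 15 14 9 9 9 9 9 9 9 9 9 9 9 9 9 9 9 9 8 8 9 9 9 8 8 8 8 13 15 15 15 15 15 15 15 15 15 15
294 4 6 9 14 15 15 11 9 9 9 9 9 9 9 9 9 9 9 9 9 9 9 9 9 9 9 9 9 9 9 9 11 15 14 15 15 15 15 15 15 15 15 15
```

Rack back spans columns 230–296, rows 163–258, as predicted. Descend astride it and grip only the rack.

Request:
carry_out([
  [0,0,0,0.03,0,0,0],
  [0,0,0,0.06,0,0,0],
  [0,0,0,0.085,0,0,0],
  [0,0,0,0.1,0,0,0],
  [0,0,0,0.112,0,0,0],
  [0,0,0,0.12,0,0,0],
  [0,0,0,0.122,0,0,0],
  [0,0,0,0.122,0,0,0],
])

```text
time_s: 28.95
tcp_pos: [0.4883, 0.1856, 0.1186]
orientation: [-1.789, -1.732, -0.746]
contact_force: [-1.0, 0.4, -0.2]
grip_width: 0.093
finger_force: 0.0
```

```bash
python3 - <<'E'
from h import *
upd([0,0,.122,0,0,0]);nxt()
s=robot.sense();print("bed",(TR[1].T@(s["tcp_pos"]-TR[0])).round(4))
print((TR[1].T@R.from_rotvec(s["orientation"]).as_matrix()).round(3))
E
```

```text
t 28.95 err [-0.0027  0.0012  0.0029] rot 0.61 F [-1.   0.4 -0.2] g 0.093 0.0 q [-0.24  0.07  2.    0.79  1.36 -0.5 ]
bed [-0.0648 -0.0027  0.0394]
[[-1.    -0.007 -0.005]
 [-0.007  1.    -0.007]
 [ 0.005 -0.007 -1.   ]]
```

Request:
carry_out([
  [255,0,0,0,0,0,0],
  [255,0,0,0,0,0,0],
  [255,0,0,0,0,0,0],
  [255,0,0,0,0,0,0],
  [255,0,0,0,0,0,0],
])

```text
time_s: 29.45
tcp_pos: [0.4885, 0.1855, 0.1186]
orientation: [-1.79, -1.731, -0.747]
contact_force: [1.6, 0.7, 1.0]
grip_width: 0.0618
finger_force: 29.9
```

```bash
python3 - <<'E'
from h import *
nxt();s=robot.sense();print("bed",(TR[1].T@(s["tcp_pos"]-TR[0])).round(4),s["ft_torque"].round(2))
E
```

```text
t 29.45 err [-0.0025  0.0011  0.0029] rot 0.57 F [1.6 0.7 1. ] g 0.0618 29.9 q [-0.24  0.07  2.    0.79  1.36 -0.5 ]
bed [-0.0647 -0.0025  0.0394] [-0.2  -0.19 -0.3 ]
```

Request:
carry_out([
  [255,0,0,-0.003,0,0,0],
  [255,0,0,-0.007,0,0,0],
  [255,0,0,-0.011,0,0,0],
  [255,0,0,-0.015,0,0,0],
  [255,0,0,-0.019,0,0,0],
  [255,0,0,-0.023,0,0,0],
  [255,0,0,-0.028,0,0,0],
  [255,0,0,-0.035,0,0,0],
])

```text
time_s: 30.25
tcp_pos: [0.487, 0.1607, 0.143]
orientation: [-1.789, -1.731, -0.745]
contact_force: [0.2, 4.5, -0.6]
grip_width: 0.062
finger_force: 29.9
```

Request:
carry_out([
  [255,0,0,-0.01,0,0,0],
  [255,0,0,-0.03,0,0,0],
  [255,0,0,-0.06,0,0,0],
  [255,0,0,-0.1,0,0,0],
  [255,0,0,-0.13,0,0,0],
  [255,0,0,-0.15,0,0,0],
])

```text
time_s: 30.85
tcp_pos: [0.4843, 0.0515, 0.2503]
orientation: [-1.793, -1.733, -0.746]
contact_force: [0.3, 1.2, -1.4]
grip_width: 0.0621
finger_force: 29.9
```

```bash
python3 - <<'E'
from h import *
upd([0,0,-.035,0,0,0]);upd([0,0,-.15,0,0,0])
F=frame(-ST[1][:,2],ST[1][:,1])
nxt((np.array([.5,-.08,.33]),F),(at(ST,[-.0645,0,.15]),F))
for n in("scene","side"):
    mm=cams.camera_model(n);k=cams.capture(n);cv2.imwrite(f"pics/{n}16.png",k[:,:,::-1]);g=cv2.cvtColor(k,cv2.COLOR_RGB2GRAY)
    for x in(-.01,-.03,-.037):
        for y in(-.0145,.0145):print(n,x,y,proj(mm,at(TR,[x,y,.028])).round(1),end=" ")
    u,v=proj(mm,at(TR,[-.03,0,.02])).astype(int);print(u,v)
    for y in range(v-16,v+16):print(y,u-24,*[f"{int(x)//10:2d}" for x in g[y,u-24:u+24:1]])
E
```

```text
t 30.85 err [-0.0012 -0.0022  0.0038] rot 0.45 F [ 0.3  1.2 -1.4] g 0.0621 29.9 q [-0.49 -0.03  1.84  0.7   1.71 -0.49]
  row [-0.035, 0.0201, -0.1531] [4.67, 0.0, -4.67] dist 0.158 6.6
  row [-0.2726, 0.0322, -0.2021] [4.67, 0.0, -4.67] dist 0.341 6.6
scene -0.01 -0.0145 [278.3 168.1] scene -0.01 0.0145 [283.6 171.6] scene -0.03 -0.0145 [281.3 163.5] scene -0.03 0.0145 [286.7 166.9] scene -0.037 -0.0145 [282.4 161.9] scene -0.037 0.0145 [287.8 165.3] 285 165
149 261  7  7  8  7  8  9  9  9  9  9  9  9  9  9 11 11 11 14 14 14 15 14 14 14 14 14 14 14 14 12 12 14 14 14 14 14 14 14 14 14 14 14 14 14 14 14 14 14
150 261  8  7  8  7  8 10  9  9  9  9 11 11 11 11 15 14 14 15 14 14 14 14 14 14 14 14 14 14 14  9  8 10 12 13 14 14 14 14 14 14 14 14 14 14 15 14 14 14
151 261  8  7  8  8  9  9  9 11 11 11 15 15 14 15 14 14 14 14 14 14 14 14 14 14 14 14 14 14 11  9  9  9  9 10 13 14 15 14 14 14 14 14 14 14 14 14 14 14
152 261  8  8  8  9 11 11 11 15 15 14 14 14 14 14 14 14 14 14 14 14 14 14 14 14 14 14 14 12  9  9  9  9  9  9  9 12 13 14 15 14 14 14 14 14 14 14 14 14
153 261  7  7 10 12 15 15 15
[... 8596 characters left out ...]
 7  7  6  5  4  4  4  5  5  6  8  9  9 11 11  9  7  6  5  5  5  9 15 18 18 18 18 18 18 17 18
189 182 17 16 14 13 12 11 11 11 11 11  9  6  5  6  6  5  6  5  4  4  4  5  5  7  8  9 10 11 10 11 11 11 10  7  6  6  6  5  8 15 18 18 18 18 18 18 18 18
190 182 17 14 12 11 11 11 11 11 11 11  9  7  5  6  5  5  4  5  5  6  7  8  9 10 11 11 11 11 11 11 11 11 10  8  6  6  6  5  8 15 18 18 18 18 18 18 18 18
191 182 17 16 12 11 10 11 11 11 11 11  9  7  6  5  4  5  5  7  8  9 10 11 11 11 11 11 11 11 11 11 11 11 11 10  8  7  6  6  8 14 17 18 18 18 18 18 18 18
192 182 18 17 15 12 11 11 11 11 11 11 10  7  5  5  5  5  7 10 11 11 11 11 11 11 11 11 11 11 11 11 11 11 11 11 10  8  6  6  7 12 16 17 18 18 18 18 18 18
```

Scene blobs on the plate at (281,166), (288,170) and below fit four cells, and the tool now weighs only the rack. Carry the rack to the stand.

Request:
carry_out([
  [255,-0.008,0.005,-0.035,1,0,-1],
  [255,-0.018,0.01,-0.075,2,0,-2],
  [255,-0.035,0.015,-0.115,3,0,-3],
  [255,-0.07,0.02,-0.145,4,0,-4],
  [255,-0.11,0.023,-0.165,4.67,0,-4.67],
  [255,-0.155,0.026,-0.18,4.67,0,-4.67],
  [255,-0.2,0.029,-0.195,4.67,0,-4.67],
  [255,-0.24,0.0322,-0.2,4.67,0,-4.67],
])

```text
time_s: 31.75
tcp_pos: [0.5054, -0.26, 0.2168]
orientation: [-1.675, -1.817, -0.697]
contact_force: [0.6, 0.6, -2.1]
grip_width: 0.0619
finger_force: 29.9
```

```bash
python3 - <<'E'
from h import *
upd([-0.24, 0.0322, -0.2, 4.67, 0, -4.67])
F=frame(-ST[1][:,2],ST[1][:,1])
nxt(*[(at(ST,[-.068,0.002,z]),F) for z in(.15,.06,.036)])
s=robot.sense();print("bed",(ST[1].T@(s["tcp_pos"]-ST[0])).round(4))
E
```

```text
t 31.75 err [ 0.0007 -0.0015 -0.0014] rot 0.51 F [ 0.6  0.6 -2.1] g 0.0619 29.9 q [-0.84  0.57  1.19  0.49  2.01 -0.85]
  row [-0.029, -0.0008, -0.002] [-0.0, 0.0, 0.0] dist 0.029 0.0
  row [-0.029, -0.0008, 0.088] [-0.0, 0.0, 0.0] dist 0.093 0.0
  row [-0.029, -0.0008, 0.112] [-0.0, 0.0, 0.0] dist 0.116 0.0
bed [-0.0949  0.0034  0.1481]
```

Request:
carry_out([
  [255,-0.02,0,0,0,0,0],
  [255,-0.029,-0.0008,0.02,0,0,0],
  [255,-0.029,-0.0008,0.05,0,0,0],
  [255,-0.029,-0.0008,0.075,0,0,0],
  [255,-0.029,-0.0008,0.095,0,0,0],
  [255,-0.029,-0.0008,0.107,0,0,0],
  [255,-0.029,-0.0008,0.111,0,0,0],
  [255,-0.029,-0.0008,0.111,0,0,0],
])

```text
time_s: 32.55
tcp_pos: [0.5, -0.1992, 0.1197]
orientation: [-1.673, -1.817, -0.697]
contact_force: [-0.0, 0.1, -1.5]
grip_width: 0.0617
finger_force: 29.9
```

```bash
python3 - <<'E'
from h import *
upd([-0.029, -0.0008, 0.111,0,0,0]);nxt()
s=robot.sense();print("bed",(ST[1].T@(s["tcp_pos"]-ST[0])).round(4),"Fbed",(ST[1].T@s["contact_force"]).round(1))
E
```

```text
t 32.55 err [0.0004 0.0016 0.0004] rot 0.62 F [-0.   0.1 -1.5] g 0.0617 29.9 q [-0.79  0.56  1.4   0.49  1.81 -0.91]
bed [-0.0693  0.0025  0.0362] Fbed [ 1.  -0.  -1.1]
```

Nearing the bed; ease on until contact.

Request:
carry_out([
  [255,0,0,0.001,0,0,0],
  [255,-0.001,0,0.002,0,0,0],
  [255,-0.002,0,0.003,0,0,0],
  [255,-0.002,0,0.004,0,0,0],
  [255,-0.002,0,0.004,0,0,0],
])

```text
time_s: 33.05
tcp_pos: [0.4999, -0.198, 0.1155]
orientation: [-1.674, -1.817, -0.698]
contact_force: [0.1, -0.1, -1.9]
grip_width: 0.0614
finger_force: 29.9
```

```bash
python3 - <<'E'
from h import *
upd([-0.002, 0, 0.004,0,0,0]);nxt()
s=robot.sense();print("bed",(ST[1].T@(s["tcp_pos"]-ST[0])).round(4),"Fbed",(ST[1].T@s["contact_force"]).round(1))
E
```

```text
t 33.05 err [0.0005 0.0013 0.0005] rot 0.59 F [ 0.1 -0.1 -1.9] g 0.0614 29.9 q [-0.78  0.56  1.4   0.49  1.81 -0.91]
bed [-0.0673  0.0026  0.0325] Fbed [ 1.4  0.1 -1.2]
```

Request:
carry_out([
  [255,0,0,0.001,0,0,0],
  [255,0,0,0.0015,0,0,0],
  [255,0,0,0.002,0,0,0],
  [255,0,0,0.002,0,0,0],
])

```text
time_s: 33.45
tcp_pos: [0.4999, -0.1967, 0.1145]
orientation: [-1.674, -1.818, -0.698]
contact_force: [-2.0, -1.8, 0.7]
grip_width: 0.0619
finger_force: 29.9
```

```bash
python3 - <<'E'
from h import *
upd([0, 0, 0.002,0,0,0]);nxt()
s=robot.sense();print("bed",(ST[1].T@(s["tcp_pos"]-ST[0])).round(4),"Fbed",(ST[1].T@s["contact_force"]).round(1))
E
```

```text
t 33.45 err [0.0005 0.0012 0.0009] rot 0.59 F [-2.  -1.8  0.7] g 0.0619 29.9 q [-0.78  0.56  1.4   0.49  1.8  -0.91]
bed [-0.0674  0.0026  0.0309] Fbed [ 0.6 -2.1  1.7]
```

Contact. Release, retract, and check.

Request:
carry_out([
  [0,0,0,0,0,0,0],
  [0,0,0,0,0,0,0],
  [0,0,0,0,0,0,0],
  [0,0,0,0,0,0,0],
  [0,0,0,-0.02,0,0,0],
  [0,0,0,-0.05,0,0,0],
  [0,0,0,-0.1,0,0,0],
  [0,0,0,-0.15,0,0,0],
])

```text
time_s: 34.25
tcp_pos: [0.5084, -0.303, 0.2205]
orientation: [-1.672, -1.816, -0.697]
contact_force: [1.7, -0.3, 0.7]
grip_width: 0.0932
finger_force: 0.0
```

```bash
python3 - <<'E'
from h import *
upd([0,0,-.15,0,0,0]);nxt()
m=cams.camera_model("wrist");im=cams.capture("wrist");g=cv2.cvtColor(im,cv2.COLOR_RGB2GRAY)
for q in([-.095,-.031,.03],[-.095,.031,.03],[0,-.031,.03],[0,.031,.03]):print(q,proj(m,at(ST,q)).round(1))
for y in range(140,280,8):print(y,*[int(v)//10 for v in g[y-1:y+2,190:340].mean(0)[::5]])
# cells in tray: scene view, before(13 empty?) vs now difference
k=cams.capture("scene");cv2.imwrite("pics/scene17.png",k[:,:,::-1]);a=cams.camera_model("scene")
o=cv2.imread("pics/scene16.png");d=cv2.absdiff(o,k[:,:,::-1]).max(2);u,v=proj(a,at(TR,[-.03,0,.02])).astype(int);print("tray change",d[v-14:v+12,u-12:u+14].max())
t=cv2.resize(k[v-25:v+25,u-30:u+30,::-1],None,fx=8,fy=8,interpolation=2);cv2.imwrite("pics/t17.png",t)
E
```

```text
t 34.25 err [0.0012 0.0007 0.0009] rot 0.69 F [ 1.7 -0.3  0.7] g 0.0932 0.0 q [-0.87  0.66  1.06  0.48  2.06 -0.87]
[-0.095, -0.031, 0.03] [228.6 159.3]
[-0.095, 0.031, 0.03] [292.9 159.9]
[0, -0.031, 0.03] [230.8 248.8]
[0, 0.031, 0.03] [289.7 249.4]
140 14 14 14 14 14 14 14 14 14 14 14 14 14 14 14 14 14 14 14 14 14 14 14 14 14 14 14 14 14 14
148 14 14 14 14 14 14 14 14 14 14 14 14 14 14 14 14 14 14 14 14 14 14 14 14 14 14 14 14 14 14
156 14 14 14 14 14 14 14 14 14 12 12 12 12 12 12 12 12 12 12 12 12 13 14 14 14 14 14 14 14 14
164 14 14 14 14 14 14 14 14 14 10 10 10 10 10 10 10 10 10 10 10 10 12 14 14 14 14 14 14 14 14
172 14 14 14 14 14 14 14 14 14 10 10 10 10 10 10 10 10 10 10 10 10 13 14 14 14 14 14 14 14 14
180 14 14 14 14 14 14 14 14 14 10 10 10 10 10 10 10 10 10 10 10 10 13 14 14 14 14 14 14 14 14
188 14 14 14 14 14 14 14 14 6 10 10 10 10 10 10 10 10 10 10 10 10 13 14 14 14 14 14 14 14 14
196 14 14 14 14 14 14 14 14 5 10 10 10 10 10 10 10 10 10 10 10 10 13 14 14 14 14 14 14 14 14
204 14 14 14 14 14 14 7 3 3 10 10 10 10 10 10 10 10 10 10 10 10 4 7 14 14 14 14 14 14 14
212 14 14 14 14 14 14 8 3 3 10 10 10 9 10 9 9 10 9 9 10 10 4 8 14 14 14 14 14 14 14
220 14 14 14 14 14 14 9 3 3 10 9 9 9 9 9 9 9 10 9 9 10 3 10 14 14 14 14 14 14 14
228 14 14 14 14 14 14 10 3 3 9 9 9 9 9 9 9 9 9 9 9 10 3 11 14 14 14 14 14 14 14
236 14 14 14 14 14 14 11 3 3 9 9 9 10 9 9 9 10 9 9 9 9 4 12 14 14 14 14 14 14 14
244 14 14 14 14 14 14 4 3 2 9 9 9 9 9 9 9 9 9 9 9 10 4 6 14 14 14 14 14 14 14
252 14 14 14 14 14 10 4 4 4 4 4 4 4 4 4 4 4 4 4 4 4 4 4 14 14 14 14 14 14 14
260 14 14 14 14 14 11 9 3 3 3 3 2 3 3 3 3 3 3 3 3 4 4 8 13 14 14 13 14 14 14
268 14 14 14 14 14 11 9 3 3 3 3 3 3 2 2 3 3 3 3 3 3 5 13 14 14 14 14 14 14 14
276 14 14 14 14 14 10 8 7 7 5 6 6 5 6 5 5 5 5 5 5 5 6 14 14 14 14 14 14 14 14
tray change 15
```

The rack outline (rows 157–249, columns 233–296) fits lying flat on the stand, and nothing has moved in the tray since the lift. Handing in.

```bash
python3 -c "
from workcell import workorder
print(workorder.close_job())"
```

```text
the job is handed in; nothing more can be done
None
```

I handed the job in at about 34 s, and no verdict came back: by the camera checks the four cells are face down on the cover in the tray and the empty rack lies flat on the stand. The cover slipped in the first grasp when it was turned against the rack, so I put it down flat on the table, picked it up again and laid it on the rack.

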